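# Put the setup gauges back in their foam tray

## Task

Put the caliper and the stepped ride-height gauge away in the foam tray on the sloping stand: press each one, display or scale side up, into the cutout of its own shape until it is fully home on the cutout's floor at both ends, and let go. Press firmly enough to get past the foam's grip, but without ramming or leaning hard on the tray, and leave the tyres, the oil bottle and the hex driver where they are.

Things in the scene. Friction and masses are not known exactly. Their poses are not given: they have to be found in the camera images.
- tray: Fixed aluminium tray, 186 x 262 mm, rim 1 mm above its grey foam insert (180 x 240 mm), sloped 25 degrees by its stand, low edge nearest the robot. Origin: centre of the tray at the foam's top face; x up the slope, y level along the tray, z out of the foam. The insert sits, all cutouts with it, anywhere from -7 to +7 mm along y off the nominal places; readings do not show it: look or feel.
- caliper_place (a point): Nominal place of the caliper's origin when home, at tray (22, 0, -8) mm, axes as the tray's: the real one may lie up to 7 mm either way along y. Home, the caliper's x lies along tray +y, its y along tray -x. The cutout is flat-floored, 8 mm deep, the caliper's outline plus 1.8 mm of play all round; the beam ends flush, the housing 10 mm proud.
- gauge_place (a point): Nominal place of the step gauge's origin when home, at tray (-46, 35, -8) mm, axes as the tray's: the real one may lie up to 7 mm either way along y. Home, the gauge's x lies along tray -y, its y along tray +x. The cutout is flat-floored, 8 mm deep, the gauge's outline plus 1.8 mm of play all round; home, the gauge stands 10 mm proud.
- foam_blocks (a point): Midpoint between two small blocks already put away in the foam, at tray (66, 83, 12) mm; each is 24 mm square, 30 mm apart along y, and stands 12 mm out of the foam. In both cutouts four springy foam ribs grip the part's long sides, two near each end: a lined-up part drops 4 mm freely, then takes about 8 to 12 N to push home. Beside its cutout a part stops on the foam's face.
- caliper: Digital caliper, jaws shut, 176 mm long, about 150 g, loose, flat on the table, display up. Origin: underside, middle of the beam's centre line; x along the beam away from the jaws, y towards the short jaws, z up. Steel beam 16 mm wide, 8 mm thick. Black slider housing x -52 to 12, y -17 to 17, 18 mm thick.
- caliper_grip (a point): Point at caliper (-20, 0, 12) mm, in the slider housing over the centre of mass: grip the housing here across y (34 mm wide). In the foam, finger notches 36 mm wide, 18 mm out from the part and 8 mm deep lie on both sides of this place.
- caliper_end_a (a point): Point on the caliper's underside on its centre line at the jaw end, caliper x = -85 mm. Long jaws, 8 mm thick: x -86 to -54 for y -28 to -8, then x -78 to -62 down to y = -46. Short jaws, 8 mm thick: x -79 to -61, y 8 to 22.
- caliper_end_b (a point): Point on the caliper's underside on its centre line at the plain tail end, caliper x = +85 mm.
- step_gauge: Stepped ride-height gauge: loose aluminium bar, 120 x 40 mm, 18 mm thick, about 170 g, flat on the table, scale up. Origin: underside, centre of the 120 x 40 mm outline; x towards the wide end, y from the straight edge (y = -20) to the stepped edge (y = -4, 4, 12, 20 for x -60 to -30, -30 to 0, 0 to 30, 30 to 60), z up.
- gauge_grip (a point): Point at gauge (15, -4, 12) mm, middle of the third step, near the centre of mass: grip the gauge here across y (32 mm wide). In the foam, finger notches 36 mm wide, 17 mm out from the part and 8 mm deep lie on both sides of this place.
- step_gauge_end_a (a point): Point on the gauge's underside at its narrow end, gauge (-57, -12) mm.
- step_gauge_end_b (a point): Point on the gauge's underside at its wide end, gauge (57, -12) mm.
- tyres: Bystander: two black model-car tyres stacked flat, 108 mm across, 85 mm high. Origin at the centre of the underside.
- oil_bottle: Bystander: standing bottle, 40 mm across, 110 mm high. Origin at the centre of the underside.
- hex_driver: Bystander: hex driver with a black handle, 170 mm long, lying across the table between the robot and the stand. x along it, towards the blade.
There are look-alikes about, which are no part of the job. Of the things like the step_gauge, leave any that is turquoise; of the rest the larger one is meant.

How it is judged:
At the end, for the whole second after the job is handed in: Caliper and step gauge lie at rest in their own cutouts: the underside at both ends of each is over 6 mm below the foam face (home is 8 mm), within 4 mm of its nominal place up the slope and 10 mm along the tray, and in line with the tray within 0.06 rad (z of each of caliper_end_a, caliper_end_b, step_gauge_end_a, step_gauge_end_b in the frame of tray below -0.006 m and x of caliper in the frame of tray between 0.018 and 0.026 m and y of caliper in the frame of tray between -0.01 and 0.01 m and x of step_gauge in the frame of tray between -0.05 and -0.042 m and y of step_gauge in the frame of tray between 0.025 and 0.045 m and angle between the x axis of each of caliper, step_gauge and the y axis of tray, either way round below 0.06 rad and angle between the z axis of each of caliper, step_gauge and the z axis of tray, either way round below 0.06 rad and linear speed of each of caliper, step_gauge below 0.01 m/s); the robot touches nothing.
It fails at once if the tray is pressed or struck with more than 100 N, the squeeze of the ribs included (contact force between anything else and tray above 100 N).
It fails at once if the tyres, the oil bottle or the hex driver is moved more than 30 mm (distance of any of tyres, oil_bottle, hex_driver from where it was at the start of the episode above 0.03 m).
It also fails if it takes over 64 s, if anything falls off the work surface, if the arm or the gripper's body presses on something with over 40 N, if the wrist force passes 120 N, or if a joint passes its speed limit or range.

## Robot

A 6-joint arm with a two-finger parallel gripper is mounted at the origin on the work surface. World frame = base frame: x ahead of the robot, y to its left, z up, the work surface at z = 0. Lengths are in m, angles in rad, forces in N, time in s.
With the tool pointing down it reaches from about 0.35 to 0.925 m from the base axis. Payload 6.4 kg.
Tool frame: the origin (TCP) lies midway between the tips of the shut fingers; the grasp point (between the pads) lies 19 mm behind it (ctrl.grip_depth is the distance from the TCP to the grasp point, in m); z points along the fingers, y is the line along which they close (so a half turn about z gives the same grasp; the last joint's range is limited). The gripper opens to 94 mm and grips with 3 to 60 N. Pads are 16 mm wide; open, the fingers measure 119 mm over their backs; the gripper's body (75 mm by 177 mm) begins 78 mm behind the grasp point.
Start: joints at [0.93, 0.245, 1.558, -0, 1.339, -0.174], TCP at [0.293, 0.58, 0.205] pointing down, gripper open.
Joint ranges: [-3.13, 3.13], [-1.02, 2.26], [0.13, 2.54], [-0.95, 4.09], [0.21, 2.88], [-2.74, 2.74]. Speed limits (rad/s): [2.57, 2.57, 3.14, 3.14, 3.14, 3.14].

## Interface

Orientations are given as a rotation vector (axis times angle).
In Python, from bench import read_state, vision, job, ctrl gives the robot as it stands. The module is installed in compiled form; this text tells all that it offers.
- The arm moves only by the tool arm_command, never from a script. Its argument "series" is a list of rows, each an object of numbers: "grip": the closure, from 0 (fully open) to 1 (shut); "x", "y", "z": the shift along the tool's x, y, z in m; "twist": the turn about the tool's z in degrees. A call has 1 to 8 rows; each row shifts and turns the commanded pose from where the row before left it, along the tool's axes as they then stand; what a row does not reach is not made up. A row lasts 1/10 s, in which the tool goes at most 50 mm and 8.59 degrees, less where a joint would pass 70% of its speed; a pose out of reach is approached as far as the arm can. A call is refused whole if a number of a shift passes 0.05 or a number of a turn 8.59, either way. A call with a gripper value outside its range is refused whole. The fingers move at their own pace and stop on an object; the grip force is fixed at half the most. Time passes only in rows, so rows that do not move let the fingers close. It gives the time, the measured TCP pose, the force, the opening and the grip force at its end, in the units of the state.
- read_state(): the state, without advancing time (a new reading comes with each control period).
- vision.capture(name): name is "side" or "top"; returns a dict with "pixels" (384x512x3 uint8, red, green, blue), "range_z" (384x512 float32, m along the optical axis (not along the pixel's ray), 0 where there is no reading), "vfov" (degrees; the focal length in pixels is half the picture's height over the tangent of half this angle, whatever the lens; pixels are square), "cx", "cy" (the principal point, pixels), "k1" (the pictures are not rectified: a ray, as slopes to the right and down, at radius r is drawn at 1 + k1 r^2 times it, then the intrinsics apply), "view" (4x4, takes a point from world to camera coordinates). Camera axes: x right, y up, looking along -z (the intrinsics and any distortion apply to the point x, -y, -z); pixel columns grow to the right and rows downward; lengths in m; the calibration is good to about 2 mm. A picture is of the moment at which its call begins.
- job.finish_job(): hands the job in; it is judged then, once.
The state is a dict: "time": time; "joints": joint angles; "joint_velocities": joint speeds; "tau": joint torques, N m; "ee_pos": TCP position; "ee_rot": TCP orientation; "ft_force": force on the tool from outside, world axes, zero at the start; "moment": the same for the moment, N m; "width": finger opening in m; "gripper_force": force on a finger pad.
Only numpy, scipy, OpenCV 4.12 (cv2) and the standard library are available. Lean on these libraries where they do the work, as an engineer would, in place of code of your own. Each camera call takes 0.05 s, during which the arm holds its last target. There are 200 camera calls.

## Working session

There is one attempt and no reset: what is moved stays moved. The work goes in short steps, Python scripts to look and compute and a tool call to move; the robot and the scene stay as the last step left them, time stands still between calls to the robot, and variables do not carry over. Pictures are saved under pics/ and viewed, at most 10 in all, crops included, and the job is handed in when it is done.

Besides the shell and the picture viewer there is one more tool, called after ">>>" by a JSON object that holds its "method" and its "body", one argument or row to a line. arm_command: Moves the arm, as the interface text tells. Its arguments: {"type":"object","properties":{"series":{"type":"array","items":{"type":"object","properties":{"grip":{"type":"number"},"x":{"type":"number"},"y":{"type":"number"},"z":{"type":"number"},"twist":{"type":"number"}}}}},"required":["series"]}

```bash
mkdir -p pics; cat > h.py <<'E'
import numpy as np, cv2, pickle
from scipy.spatial.transform import Rotation as R
from bench import read_state, vision, job, ctrl
def cap(n):
    c=vision.capture(n); return c
def K(c):
    f=c["pixels"].shape[0]/2/np.tan(np.radians(c["vfov"])/2)
    return np.array([[f,0,c["cx"]],[0,f,c["cy"]],[0,0,1.]]), np.array([c["k1"],0,0,0,0.])
def cloud(c):
    k,d=K(c); h,w=c["range_z"].shape
    u,v=np.meshgrid(np.arange(w),np.arange(h))
    p=cv2.undistortPoints(np.stack([u,v],-1).reshape(-1,1,2).astype(np.float64),k,d).reshape(h,w,2)
    z=c["range_z"].astype(float); P=np.stack([p[...,0]*z,-p[...,1]*z,-z],-1)
    V=np.linalg.inv(c["view"]); X=P@V[:3,:3].T+V[:3,3]; X[z==0]=np.nan
    return X
def proj(c,X):
    k,d=K(c); X=np.atleast_2d(X); V=c["view"]; P=X@V[:3,:3].T+V[:3,3]; P=P*[1,-1,-1]
    return cv2.projectPoints(P,np.zeros(3),np.zeros(3),k,d)[0].reshape(-1,2)
def save(n,img,s=1):
    cv2.imwrite("pics/"+n+".png",cv2.resize(img[...,::-1],None,fx=s,fy=s,interpolation=cv2.INTER_CUBIC))
E
python3 - <<'E'
from h import *
for n in("top","side"):
    c=cap(n); pickle.dump(c,open(n+".pkl","wb")); save(n+"0",c["pixels"],1.5); print(n,c["vfov"],c["k1"],np.linalg.inv(c["view"]).round(3).tolist())
print(read_state())
E
```

```text
top 52.03699668217343 -0.08520958934463303 [[-0.022, 0.998, -0.066, 0.474], [-1.0, -0.022, 0.007, 0.045], [0.006, 0.066, 0.998, 1.123], [0.0, 0.0, 0.0, 1.0]]
side 57.72328426231742 -0.06608972000028412 [[0.832, 0.335, -0.442, 0.088], [-0.554, 0.476, -0.682, -0.606], [-0.018, 0.813, 0.582, 0.657], [0.0, 0.0, 0.0, 1.0]]
{'time': 0.1, 'joints': array([ 9.29896897e-01,  2.45755265e-01,  1.55889334e+00, -2.96297521e-05,
        1.33867511e+00, -1.74099757e-01]), 'joint_velocities': array([ 0.00010525, -0.00097468, -0.00195181, -0.00091506, -0.00057824,
        0.00133   ]), 'tau': array([-4.22357307e-04, -4.16916275e+01, -3.15524518e+01,  6.86425553e-02,
        3.10226181e-02, -4.84505210e-05]), 'ee_pos': array([0.2921937 , 0.58001767, 0.20444783]), 'ee_rot': array([-7.26444753e-01, -3.05577033e+00,  2.51390798e-03]), 'ft_force': array([-0.41325149,  0.0656054 ,  0.71446133]), 'moment': array([-0.02099238,  0.01148493, -0.03162402]), 'gripper_force': 0.0, 'width': 0.09408352361519334}
```

View pics/top0.png

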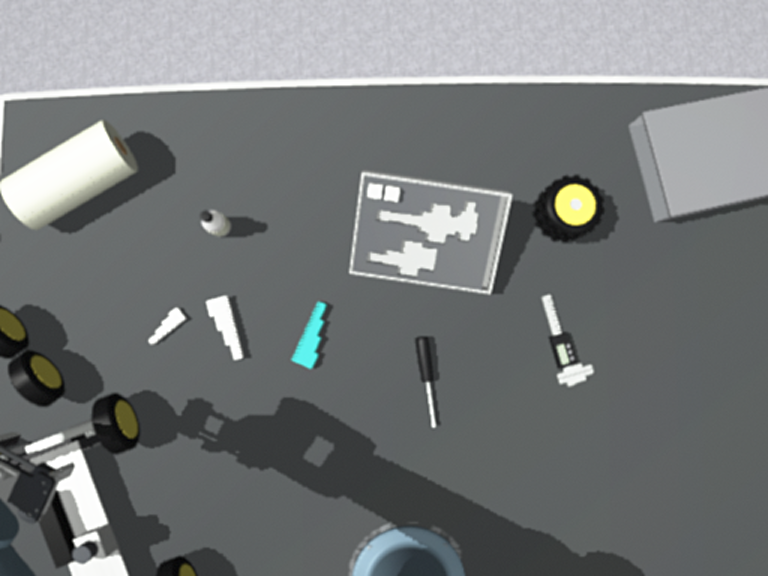

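View pics/side0.png

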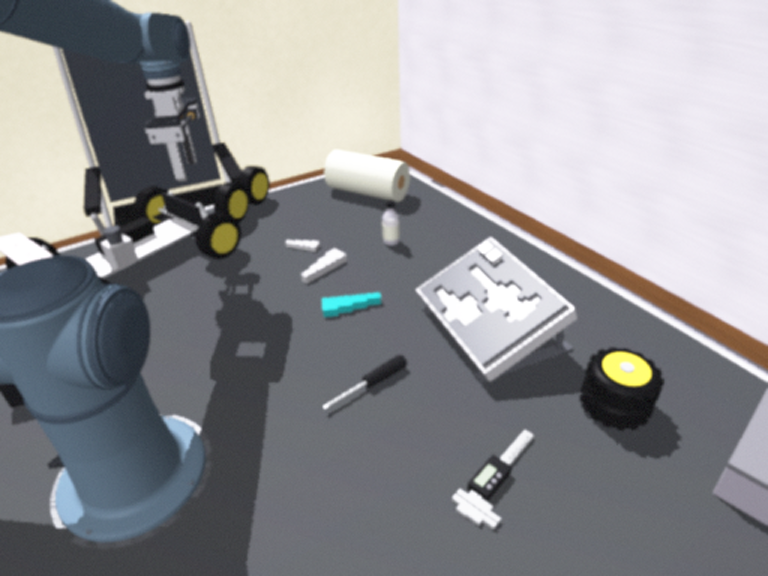

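Top picture (1.5x pixels). Gauge-like things: small white at (168,326), larger white at (226,327), turquoise at (310,335). By the description, the larger white one is meant. The caliper is at (565,345), the tray at (430,233), the driver at (428,380), the bottle at (214,222) and the tyres at (570,207). I'll check the choice in a close crop and measure.

```bash
python3 - <<'E'
from h import *
c=pickle.load(open("top.pkl","rb")); im=c["pixels"]; X=cloud(c)
a=im[190:250,90:225]; b=im[185:265,340:410]; t=im[105:205,225:350]
f=lambda m,s:cv2.resize(m,None,fx=s,fy=s,interpolation=cv2.INTER_NEAREST)
o=np.zeros((600,800,3),np.uint8)
A=f(a,3);B=f(b,3.5);T=f(t,3)
o[:A.shape[0],:A.shape[1]]=A; o[:B.shape[0],500:500+B.shape[1]]=B; o[290:290+T.shape[0],:T.shape[1]]=T
save("crop1",o)
for n,u,v in(("small",112,218),("big",150,217),("turq",206,225),("cal",376,233),("table",300,200),("driver",285,250),("foam",245,170),("foam2",300,125),("blk",250,127),("block2",261,129)):
    print(n,X[v,u].round(4),im[v,u])
# foam plane
s=X[118:190,240:328].reshape(-1,3)
best=None;rng=np.random.default_rng(0); s=s[~np.isnan(s).any(1)]
for i in range(500):
    p=s[rng.choice(len(s),3,False)]; n=np.cross(p[1]-p[0],p[2]-p[0]); n/=np.linalg.norm(n); d=abs((s-p[0])@n)<.0015
    if best is None or d.sum()>best.sum(): best=d
m=s[best].mean(0); n=np.linalg.svd(s[best]-m)[2][2]; n*=np.sign(n[2]); print(len(s),best.sum(),m,n,np.degrees(np.arccos(n[2])), ((s[best]-m)@n).std())
tb=X[195:260,230:270].reshape(-1,3); print(np.nanmean(tb[:,2]),np.nanstd(tb[:,2]))
E
```

```text
small [0.4896 0.4413 0.0139] [255 255 255]
big [0.4903 0.3306 0.0192] [253 253 252]
turq [0.4646 0.173  0.0172] [ 94 243 239]
cal [ 0.4306 -0.306   0.0183] [207 226 197]
table [ 0.5298 -0.0949  0.0012] [ 95 100 100]
driver [ 0.3903 -0.0463  0.0238] [48 48 49]
foam [0.6135 0.0599 0.0474] [142 144 143]
foam2 [ 0.7198 -0.0868  0.1158] [192 195 193]
blk [0.7167 0.0436 0.1172] [251 252 251]
block2 [0.7101 0.0153 0.1204] [252 252 251]
6308 2269 [ 0.6516776  -0.04403096  0.0828459 ] [-0.41958876  0.07409066  0.9046855 ] 25.219041923512165 0.000844520717562235
-2.7831813574141723e-05 0.002072848188915197
```

View pics/crop1.png

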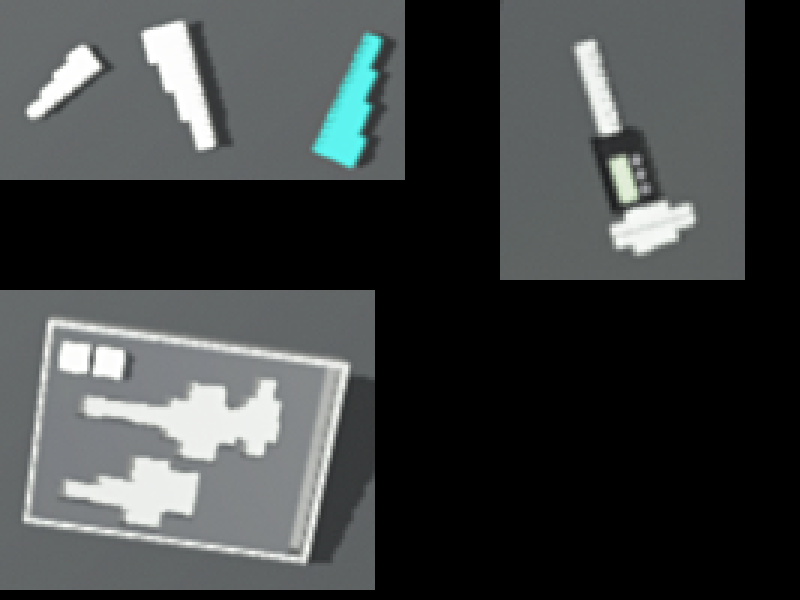

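Crop: the larger white gauge spans (140–215, 20–150), with its wide end up-left. The small look-alike is clearly shorter. The caliper's jaws point towards the robot. The tray's right-hand gap shows the insert shifted to +y. Next I fit the poses by silhouette.

```bash
cat > fit.py <<'E'
from h import *
from scipy.optimize import minimize
S=6
box=lambda x0,x1,y0,y1:np.array([[x0,y0],[x1,y0],[x1,y1],[x0,y1]])/1e3
GAUGE=np.array([[-60,-20],[60,-20],[60,20],[30,20],[30,12],[0,12],[0,4],[-30,4],[-30,-4],[-60,-4]])/1e3
CALW=[box(-86,88,-8,8),box(-86,-54,-28,-8),box(-78,-62,-46,-28),box(-79,-61,8,22)]
HOUS=box(-52,12,-17,17)
def draw(m,c,o,X,val):
    p=(proj(c,X)-o)*S+(S-1)/2
    cv2.fillPoly(m,[np.round(p*16).astype(np.int32)],val,shift=4)
def prism(m,c,o,T,poly,z0,z1,val=1):
    P=lambda z:np.c_[poly,np.full(len(poly),z)]@T[:3,:3].T+T[:3,3]
    a,b=P(z0),P(z1); draw(m,c,o,a,val);draw(m,c,o,b,val)
    for i in range(len(poly)):
        j=(i+1)%len(poly); draw(m,c,o,np.array([a[i],a[j],b[j],b[i]]),val)
def crop(c,ctr,r,z=0):
    q=proj(c,np.array([[ctr[0]+a*r,ctr[1]+b*r,z] for a in(-1,1) for b in(-1,1)]))
    lo=np.maximum(np.floor(q.min(0)).astype(int),0); hi=np.minimum(np.ceil(q.max(0)).astype(int),[511,383])
    g=c["pixels"][lo[1]:hi[1],lo[0]:hi[0]]
    return lo,cv2.resize(g,None,fx=S,fy=S,interpolation=cv2.INTER_CUBIC)
def T3(x,y,z,Rm):
    T=np.eye(4);T[:3,:3]=Rm;T[:3,3]=x,y,z;return T
Rz=lambda a:R.from_euler("z",a).as_matrix()
def fit(cost,p0,d):
    best=None
    for k in range(3):
        p0=np.array(p0,float); sim=np.vstack([p0]+[p0+np.eye(len(p0))[i]*d[i]*(-1)**k/(k+1) for i in range(len(p0))])
        r=minimize(cost,p0,method="Nelder-Mead",options=dict(initial_simplex=sim,xatol=1e-5,fatol=1,maxiter=250)); p0=r.x
    return r.x,r.fun
def fit_gauge(cs,p0,thr=185):
    D=[(c,)+crop(c,p0[:2],.1) for c in cs]; M=[(g.min(-1)>thr).astype(np.uint8) for _,_,g in D]
    for i,m in enumerate(M):
        n,l=cv2.connectedComponents(m); (c,o,g)=D[i]; q=((proj(c,[p0[0],p0[1],.018])[0]-o)*S).astype(int); M[i]=(l==l[q[1],q[0]]).astype(np.uint8)
    def cost(p):
        s=0
        for (c,o,g),m in zip(D,M):
            r=np.zeros_like(m); prism(r,c,o,T3(p[0],p[1],0,Rz(p[2])),GAUGE,0,.018); s+=(r!=m).sum()
        return s
    return fit(cost,p0,(.01,.01,.15)),sum(m.sum() for m in M)
def fit_cal(cs,p0,thr=170):
    D=[(c,)+crop(c,p0[:2],.12) for c in cs]; M=[(g.min(-1)>thr).astype(np.uint8) for _,_,g in D]
    def cost(p):
        s=0
        for (c,o,g),m in zip(D,M):
            r=np.zeros_like(m);T=T3(p[0],p[1],0,Rz(p[2]))
            for b in CALW: prism(r,c,o,T,b,0,.008)
            prism(r,c,o,T,HOUS,0,.018,2)
            s+=((r!=m)&(r<2)).sum()+0.5*((r==2)&(m==1)).sum()
        return s
    return fit(cost,p0,(.01,.01,.15)),sum(m.sum() for m in M)
E
cat > m1.py <<'E'
from fit import *
C={n:pickle.load(open(n+".pkl","rb")) for n in("top","side")}
for n in C:
    print(n,"gauge",fit_gauge([C[n]],(.49,.335,-.0+.3)))
    print(n,"cal",fit_cal([C[n]],(.43,-.31,.3)))
n0=np.array([-np.sin(np.radians(25)),0,np.cos(np.radians(25))])
RT=lambda yaw:Rz(yaw)@R.from_euler("y",-np.radians(25)).as_matrix()
for n,c in C.items():
    o,g=crop(c,(.67,-.045),.2,.08); m=(g.min(-1)>205).astype(np.uint8)
    l=cv2.connectedComponents(m)[1]
    cs,_=cv2.findContours(m,cv2.RETR_EXTERNAL,cv2.CHAIN_APPROX_NONE); k=max(cs,key=lambda q:cv2.contourArea(cv2.convexHull(q))); m[:]=0
    cv2.fillPoly(m,[cv2.convexHull(k)],1)
    def cost(p):
        r=np.zeros_like(m); prism(r,c,o,T3(p[0],p[1],p[2],RT(p[3])),box(-93,93,-131,131),.0005,.001); return (r!=m).sum()
    r=fit(cost,(.665,-.04,.085,-.1),(.01,.01,.01,.05)); print(n,"tray",r,m.sum())
    cv2.imwrite(f"m_{n}.png",m*255)
    p=r[0]; 
    mean=np.array([.65168,-.04403,.08285]); nn=RT(p[3])[:,2]; print("plane gap mm",1e3*(mean-p[:3])@nn)
E
python3 m1.py
```

```text
top gauge ((array([0.48470448, 0.33685244, 0.24162321]), np.float64(1480.0)), np.uint64(16409))
top cal ((array([ 0.44896765, -0.30050347,  0.25373584]), np.float64(1958.0)), np.uint64(16050))
side gauge ((array([0.48867616, 0.34525767, 0.29266438]), np.float64(3626.0)), np.uint64(6794))
side cal ((array([ 0.44947144, -0.29666429,  0.25637346]), np.float64(3594.5)), np.uint64(26435))
top tray (array([ 0.64603693, -0.04952665,  0.07882121, -0.17232047]), np.float64(28043.0)) 211725
plane gap mm 1.7001038897609337
side tray (array([ 0.63463798, -0.05730512,  0.08922668, -0.16824654]), np.float64(797.0)) 179380
plane gap mm -11.940336211277085
```

```bash
cat > m2.py <<'E'
from fit import *
C={n:pickle.load(open(n+".pkl","rb")) for n in("top","side")}
out=[]
for n,c in C.items():
    o,g=crop(c,(.66,-.045),.16,.08); g=np.clip(g,0,255).astype(np.uint8); print(n,o,g.shape)
    out.append(cv2.resize(g,(400,int(400*g.shape[0]/g.shape[1]))))
h=max(a.shape[0] for a in out); o=np.zeros((h,800,3),np.uint8)
for i,a in enumerate(out): o[:a.shape[0],400*i:400*i+400]=a
save("trays",o)
E
python3 m2.py
```

```text
top [222  91] (726, 744, 3)
side [250 156] (588, 978, 3)
```

View pics/trays.png

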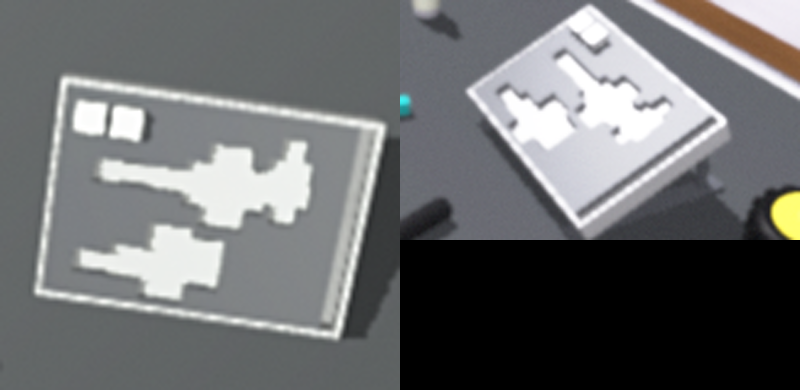

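Trays picture: in the top view (left) the right-hand gap at about (350,230) is wide, so the insert is shifted towards +y. The side view shows the -y outer wall, which spoiled the rim fit. Instead I fit cutouts and blocks directly.

```bash
cat > m3.py <<'E'
from fit import *
C={n:pickle.load(open(n+".pkl","rb")) for n in("top","side")}
RT=lambda yaw:Rz(yaw)@R.from_euler("y",-np.radians(25)).as_matrix()
e=1.8
def bx(x0,x1,y0,y1): return box(x0-e,x1+e,y0-e,y1+e)
calb=[bx(-86,88,-8,8),bx(-86,-54,-28,-8),bx(-78,-62,-46,-28),bx(-79,-61,8,22),bx(-52,12,-17,17),box(-38,2,-35,35)*[36/40,1]+[-.002,0]]
gb=[bx(-60,-30,-20,-4),bx(-30,0,-20,4),bx(0,30,-20,12),bx(30,60,-20,20),box(-3,33,-37,29)]
# to tray xy : caliper x->+y, y->-x ; gauge x->-y, y->+x
CUT=[np.c_[22e-3-b[:,1],b[:,0]] for b in calb]+[np.c_[-46e-3+b[:,1],35e-3-b[:,0]] for b in gb]
BLK=[box(54,78,y-12,y+12) for y in(68,98)]
def ras(m,c,o,T,off):
    f=np.zeros_like(m);t=np.zeros_like(m)
    for b in CUT:
        b=b+[0,off]
        for img,z in((f,-.008),(t,0)): draw(img,c,o,np.c_[b,np.full(len(b),z)]@T[:3,:3].T+T[:3,3],1)
    r=f&t
    for b in BLK: prism(r,c,o,T,b+[0,off],0,.012)
    return r
mean=np.array([.65168,-.04403,.08285])
def zof(p): 
    n=RT(p[2])[:,2]; return mean[2]-((p[0]-mean[0])*n[0]+(p[1]-mean[1])*n[1])/n[2]
if __name__=="__main__":
  for n,c in C.items():
    o,g=crop(c,(.66,-.045),.16,.08); m=(g.min(-1)>(205 if n=="top" else 232)).astype(np.uint8)
    def region(p):
        v=np.zeros_like(m); T=T3(p[0],p[1],p[3] if len(p)>3 else zof(p),RT(p[2]))
        b=box(-86,86,-105,116); draw(v,c,o,np.c_[b,np.zeros(4)]@T[:3,:3].T+T[:3,3],1); return v,T
    # insert pose (tray nominal origin + offset): off folded into x,y
    def cost(p):
        v,T=region(p); r=ras(m,c,o,T,0); return ((r!=m)&(v>0)).sum()
    for p0 in((.658,-.04,-.12),(.658,-.04,-.12,.0865)):
        r=fit(cost,p0,(.008,.008,.05,.005)[:len(p0)]); p=r[0]; print(n,"insert",p.round(4),zof(p),r[1],m.sum())
    if n=="top":
        p=fit(cost,(.658,-.04,-.12),(.008,.008,.05))[0]
        def cost2(q):
            T=T3(*(q[:2]),zof(q),RT(q[2])); r=np.zeros_like(m); draw(r,c,o,np.c_[box(-93,93,-131,131),np.full(4,.001)]@T[:3,:3].T+T[:3,3],1)
            draw(r,c,o,np.c_[box(-90,90,-128,128),np.full(4,.001)]@T[:3,:3].T+T[:3,3],2)
            return ((r!=m)&(r<2)).sum()+(0.5*((r==2)&(m==1))).sum()
        q=fit(cost2,p,(.008,.008,.03)); print("rim",q[0].round(4),q[1])
E
python3 m3.py
```

```text
top insert [ 0.6454 -0.0436 -0.1545] 0.07990912018176557 10373.0 67208
top insert [ 0.6446 -0.0432 -0.1555  0.0857] 0.07953270714377594 10754.0 67208
rim [ 0.6459 -0.0432 -0.1671] 38335.5
side insert [ 0.6426 -0.045  -0.173 ] 0.0787801112097973 5827.0 69993
side insert [ 0.6612 -0.0268 -0.1736  0.0591] 0.08583361105591372 6432.0 69993
```

```bash
cat > m4.py <<'E'
from m3 import *
import m3
for n,c in C.items():
  for thr in ((180,195,210) if n=="top" else (220,235)):
    o,g=crop(c,(.66,-.045),.16,.08); m=(g.min(-1)>thr).astype(np.uint8)
    for mode in("and","top","floor"):
      def ras2(T):
        f=np.zeros_like(m);t=np.zeros_like(m)
        for b in CUT:
            for img,z in((f,-.008),(t,0)): draw(img,c,o,np.c_[b,np.full(len(b),z)]@T[:3,:3].T+T[:3,3],1)
        r={"and":f&t,"top":t,"floor":f}[mode]
        for b in BLK: prism(r,c,o,T,b,0,.012)
        return r
      def cost(p):
        T=T3(p[0],p[1],zof(p),RT(p[2])); v=np.zeros_like(m); b=box(-86,86,-100,113)
        draw(v,c,o,np.c_[b,np.zeros(4)]@T[:3,:3].T+T[:3,3],1)
        return ((ras2(T)!=m)&(v>0)).sum()
      r=fit(cost,(.6454,-.044,-.17),(.005,.005,.02)); 
      r2=minimize(lambda q:cost([q[0],q[1],-.17]),r[0][:2],method="Nelder-Mead",options=dict(initial_simplex=np.array([[0,0],[.004,0],[0,.004]])+r[0][:2]))
      print(n,thr,mode,r[0].round(4),r[1],"| yaw fixed",r2.x.round(4),r2.fun)
# depth check: foam points by color
c=C["top"];X=cloud(c);g=c["pixels"].min(-1)
T=T3(.6454,-.044,.0799,RT(-.17)); L=(X-T[:3,3])@T[:3,:3]
def st(a,b):
    k=(abs(L[...,0]-a[0])<b[0])&(abs(L[...,1]-a[1])<b[1]); print(a,k.sum(),np.nanmedian(L[k][:,2])*1e3)
for a,b in(((.0,-.098),(.06,.006)),((-.046,-.06),(.02,.02)),((.07,.0),(.008,.04)),((-.078,.03),(.006,.06)),((.066,.068),(.008,.008)),((.066,.098),(.008,.008)),((.022,-.02),(.02,.02)),((-.046,.02),(.01,.01))): st(a,b)
E
python3 m4.py
```

```text
top 180 and [ 0.6455 -0.043  -0.1634] 6889.0 | yaw fixed [ 0.6454 -0.0432] 7201.0
top 180 top [ 0.6459 -0.0433 -0.1546] 10088.0 | yaw fixed [ 0.6454 -0.0428] 10712.0
top 180 floor [ 0.645  -0.0439 -0.1637] 9763.0 | yaw fixed [ 0.6444 -0.0431] 9791.0
top 195 and [ 0.6453 -0.043  -0.1595] 8726.0 | yaw fixed [ 0.6451 -0.0432] 9114.0
top 195 top [ 0.646  -0.0434 -0.1523] 12348.0 | yaw fixed [ 0.6454 -0.0426] 12635.0
top 195 floor [ 0.6451 -0.043  -0.1623] 11909.0 | yaw fixed [ 0.6444 -0.0427] 11946.0
top 210 and [ 0.6455 -0.0435 -0.1591] 11317.0 | yaw fixed [ 0.6453 -0.0427] 11576.0
top 210 top [ 0.6451 -0.0426 -0.1589] 15098.0 | yaw fixed [ 0.6454 -0.0422] 15340.0
top 210 floor [ 0.6448 -0.0432 -0.1572] 14460.0 | yaw fixed [ 0.6444 -0.0424] 14622.0
side 220 and [ 0.6425 -0.0449 -0.1669] 24121.0 | yaw fixed [ 0.6423 -0.0449] 24228.0
side 220 top [ 0.6397 -0.0488 -0.1961] 27339.0 | yaw fixed [ 0.6402 -0.0503] 28012.0
side 220 floor [ 0.6427 -0.0419 -0.1846] 23261.0 | yaw fixed [ 0.6426 -0.0436] 23688.0
side 235 and [ 0.6425 -0.045  -0.1856] 6023.0 | yaw fixed [ 0.6424 -0.0447] 6251.0
side 235 top [ 0.6427 -0.0451 -0.1865] 11749.0 | yaw fixed [ 0.6424 -0.0459] 11932.0
side 235 floor [ 0.6445 -0.0395 -0.1958] 9947.0 | yaw fixed [ 0.6451 -0.0396] 10262.0
(0.0, -0.098) 189 -0.3725314275841286
(-0.046, -0.06) 205 0.04538921601346529
(0.07, 0.0) 190 0.06391400993294616
(-0.078, 0.03) 188 -0.713351309933229
(0.066, 0.068) 38 12.120254510966626
(0.066, 0.098) 37 11.959814331032238
(0.022, -0.02) 217 -8.011359693628956
(-0.046, 0.02) 55 -7.691836832546873
```

Insert pose is consistent: about (0.644, -0.044, 0.080), yaw about -0.167, with depth confirming foam at 0 mm, floors at -8 mm and blocks at +12 mm. The tool stays vertical, so I'll tilt the parts as follows:
- **Gauge:** gripped across y and let down by widening the fingers gradually in the cutout.
- **Caliper:** gripped along its x axis so it can pivot about the finger line.

```bash
cat > plan.py <<'E'
from h import *
import sys
def yaw(): 
    M=R.from_rotvec(read_state()["ee_rot"]).as_matrix(); return np.arctan2(M[1,1],M[0,1]),M
def plan(wps,vmax=.045,show=True):
    """wps: list of (x,y,z,psi)"""
    s=read_state(); p=np.array(s["ee_pos"]); a,M=yaw(); print("at",p.round(4),"psi",round(a,4),"w",s["width"],"F",s["ft_force"].round(1))
    for w in wps:
        w=np.array(w,float); da=(w[3]-a+np.pi/2)%np.pi-np.pi/2 if len(w)<5 else w[3]-a
        n=int(np.ceil(max(np.linalg.norm(w[:3]-p)/vmax,abs(da)/.148,1)))
        p0,a0=p.copy(),a; rows=[]
        for i in range(n):
            tgt=p0+(w[:3]-p0)*(i+1)/n; ta=a0+da*(i+1)/n
            Rt=np.array([[np.sin(a),np.cos(a),0],[-np.cos(a),np.sin(a),0],[0,0,-1]]) # cols x,y,z of tool
            d=np.round(Rt.T@(tgt-p),4); t=round(float(np.degrees(-(ta-a))),1)
            rows.append([*d.tolist(),t]); p=p+Rt@d; a=a-np.radians(t)
        print(rows)
E
python3 - <<'E'
from plan import *
M=yaw()[1]; print(M.round(3))
plan([(.5,.3366,.10,1.8124),(.5,.3366,.0045,1.8124)])
E
```

```text
[[-0.893  0.45  -0.001]
 [ 0.45   0.893 -0.001]
 [ 0.    -0.002 -1.   ]]
at [0.2922 0.58   0.2044] psi 1.104 w 0.09408352361519334 F [-0.4  0.1  0.7]
[[0.0369, -0.0155, 0.0131, -5.1], [0.0354, -0.0187, 0.013, -5.0], [0.0336, -0.0217, 0.0131, -5.1], [0.0315, -0.0246, 0.013, -5.1], [0.0292, -0.0273, 0.0131, -5.1], [0.0267, -0.0298, 0.013, -5.0], [0.024, -0.0321, 0.0131, -5.1], [0.021, -0.034, 0.013, -5.1]]
[[0.0, 0.0, 0.0318, 0.0], [0.0, 0.0, 0.0319, 0.0], [0.0, 0.0, 0.0318, 0.0]]
```

```bash
sed -i 's/np.array(\[\[np.sin(a),np.cos(a),0\],\[-np.cos(a),np.sin(a),0\]/np.array([[-np.sin(a),np.cos(a),0],[np.cos(a),np.sin(a),0]/' plan.py
python3 - <<'E'
from plan import *
plan([(.5,.3366,.10,1.8124),(.5,.3366,.0045,1.8124)])
E
```

```text
at [0.2922 0.58   0.2044] psi 1.104 w 0.09408352361519334 F [-0.4  0.1  0.7]
[[-0.0369, -0.0155, 0.0131, -5.1], [-0.0354, -0.0187, 0.013, -5.0], [-0.0336, -0.0217, 0.0131, -5.1], [-0.0315, -0.0246, 0.013, -5.1], [-0.0292, -0.0273, 0.0131, -5.1], [-0.0267, -0.0298, 0.013, -5.0], [-0.024, -0.0321, 0.0131, -5.1], [-0.021, -0.034, 0.013, -5.1]]
[[-0.0, 0.0, 0.0318, 0.0], [-0.0, 0.0, 0.0319, 0.0], [-0.0, 0.0, 0.0318, 0.0]]
```

>>> {"method": "arm_command", "body": {
  "series": [
    {"x":-0.037,"y":-0.0155,"z":0.013,"twist":-5.1},
    {"x":-0.0355,"y":-0.0185,"z":0.013,"twist":-5.1},
    {"x":-0.0335,"y":-0.0215,"z":0.013,"twist":-5.1},
    {"x":-0.0315,"y":-0.0245,"z":0.013,"twist":-5.1},
    {"x":-0.029,"y":-0.0275,"z":0.013,"twist":-5.1},
    {"x":-0.0265,"y":-0.03,"z":0.013,"twist":-5.1},
    {"x":-0.024,"y":-0.032,"z":0.013,"twist":-5},
    {"x":-0.021,"y":-0.034,"z":0.013,"twist":-5}
  ]
}}

```text
invalid input at $.series[0]: expected keys grip, x, y, z, twist
```

>>> {"method": "arm_command", "body": {
  "series": [
    {"x":0},
    {"x":0}
  ]
}}

```text
invalid input at $.series[0]: expected keys grip, x, y, z, twist
```

```bash
python3 - <<'E'
from plan import *
plan([(.5,.3366,.0045,1.8124)])
E
```

```text
at [0.2922 0.58   0.2044] psi 1.104 w 0.09408352361519334 F [-0.4  0.1  0.7]
[[-0.0328, -0.0138, 0.0222, -4.5], [-0.0316, -0.0163, 0.0222, -4.5], [-0.0302, -0.0187, 0.0222, -4.5], [-0.0287, -0.021, 0.0223, -4.5], [-0.0269, -0.0232, 0.0222, -4.5], [-0.0251, -0.0253, 0.0222, -4.6], [-0.0229, -0.0272, 0.0222, -4.5], [-0.0207, -0.0289, 0.0222, -4.5], [-0.0184, -0.0304, 0.0222, -4.5]]
```

All five keys are needed in every row.

>>> {"method": "arm_command", "body": {
  "series": [
    {"grip":0,"x":-0.037,"y":-0.0155,"z":0.013,"twist":-5.1},
    {"grip":0,"x":-0.0355,"y":-0.0185,"z":0.013,"twist":-5.1},
    {"grip":0,"x":-0.0335,"y":-0.0215,"z":0.013,"twist":-5.1},
    {"grip":0,"x":-0.0315,"y":-0.0245,"z":0.013,"twist":-5.1},
    {"grip":0,"x":-0.029,"y":-0.0275,"z":0.013,"twist":-5.1},
    {"grip":0,"x":-0.0265,"y":-0.03,"z":0.013,"twist":-5.1},
    {"grip":0,"x":-0.024,"y":-0.032,"z":0.013,"twist":-5},
    {"grip":0,"x":-0.021,"y":-0.034,"z":0.013,"twist":-5}
  ]
}}

```text
time: 0.9
ee_pos: [0.501, 0.336, 0.1006]
ee_rot: [0.385, -3.117, 0.0]
ft_force: [0.1, 0.1, 0.5]
width: 0.0941
gripper_force: 0.0
```

>>> {"method": "arm_command", "body": {
  "series": [
    {"grip":0,"x":0,"y":0,"z":0,"twist":0},
    {"grip":0,"x":0,"y":0,"z":0,"twist":0}
  ]
}}

```text
time: 1.1
ee_pos: [0.5003, 0.3368, 0.1008]
ee_rot: [0.375, -3.118, 0.0]
ft_force: [-0.2, 0.2, 0.3]
width: 0.0943
gripper_force: 0.0
```

```bash
python3 - <<'E'
from plan import *
plan([(.5,.3366,.0045,1.8124)],.03)
E
```

```text
at [0.5003 0.3368 0.1008] psi 1.8101 w 0.09426760309647443 F [-0.2  0.2  0.3]
[[0.0001, -0.0, 0.0241, -0.0], [0.0001, -0.0001, 0.024, -0.1], [0.0001, -0.0, 0.0241, 0.0], [0.0001, -0.0001, 0.0241, -0.0]]
```

>>> {"method": "arm_command", "body": {
  "series": [
    {"grip":0,"x":0,"y":0,"z":0.032,"twist":0},
    {"grip":0,"x":0,"y":0,"z":0.032,"twist":0},
    {"grip":0,"x":0,"y":0,"z":0.024,"twist":0},
    {"grip":0,"x":0,"y":0,"z":0.008,"twist":0},
    {"grip":0.5,"x":0,"y":0,"z":0,"twist":0},
    {"grip":1,"x":0,"y":0,"z":0,"twist":0},
    {"grip":1,"x":0,"y":0,"z":0,"twist":0},
    {"grip":1,"x":0,"y":0,"z":0,"twist":0}
  ]
}}

```text
time: 1.9
ee_pos: [0.5014, 0.338, 0.007]
ee_rot: [-0.379, 3.116, 0.001]
ft_force: [-0.7, -0.3, -0.3]
width: 0.0654
gripper_force: 0.0
```

>>> {"method": "arm_command", "body": {
  "series": [
    {"grip":1,"x":0,"y":0,"z":0,"twist":0},
    {"grip":1,"x":0,"y":0,"z":0,"twist":0},
    {"grip":1,"x":0,"y":0,"z":0,"twist":0}
  ]
}}

```text
time: 2.2
ee_pos: [0.5006, 0.3374, 0.0056]
ee_rot: [-0.379, 3.119, 0.0]
ft_force: [-0.5, -0.2, -0.4]
width: 0.0415
gripper_force: 0.0
```

>>> {"method": "arm_command", "body": {
  "series": [
    {"grip":1,"x":0,"y":0,"z":0,"twist":0},
    {"grip":1,"x":0,"y":0,"z":0,"twist":0},
    {"grip":1,"x":0,"y":0,"z":0,"twist":0},
    {"grip":1,"x":0,"y":0,"z":-0.01,"twist":0},
    {"grip":1,"x":0,"y":0,"z":-0.04,"twist":0},
    {"grip":1,"x":0,"y":0,"z":-0.045,"twist":0},
    {"grip":1,"x":0,"y":0,"z":-0.045,"twist":0},
    {"grip":1,"x":0,"y":0,"z":-0.04,"twist":0}
  ]
}}

```text
time: 3.0
ee_pos: [0.5003, 0.3378, 0.1883]
ee_rot: [-0.379, 3.117, 0.001]
ft_force: [1.5, 0.7, -2.2]
width: 0.0317
gripper_force: 30.0
```

```bash
cat > tray.py <<'E'
from plan import *
from fit import Rz,T3
YAW=-.167
def tray(x=.644,y=-.044,yw=YAW):
    n=Rz(yw)@R.from_euler("y",-np.radians(25)).as_matrix(); m=np.array([.65168,-.04403,.08285])
    z=m[2]-((x-m[0])*n[0,2]+(y-m[1])*n[1,2])/n[2,2]
    return T3(x,y,z,n)
def tp(T,q): return T[:3,:3]@(np.array(q)/1e3)+T[:3,3]
def gauge_level(T,up,dz=.001,gx=15,tipz=.0045):
    """TCP for level gauge with its y=20 edge at tray height dz over floor; up=shift upslope mm"""
    e=tp(T,(-26+up,35-gx,-8)); yw=np.arctan2(T[1,1],T[0,1])-np.pi # gauge x dir=-tray y
    u=Rz(yw)@[0,1,0]  # gauge y dir world, level
    o=e-u*.024 # from y=20 to y=-4
    return np.array([o[0],o[1],o[2]+dz+tipz,np.arctan2(u[1],u[0])])
E
python3 - <<'E'
from tray import *
T=tray(); print(T.round(4)); g=gauge_level(T,0); print("place",g.round(4))
h=g.copy(); h[2]+=.05; k=h.copy(); k[2]=.2
plan([(*k[:3],k[3],1),(*h[:3],h[3])])
E
```

```text
[[ 0.8937  0.1662 -0.4167  0.644 ]
 [-0.1507  0.9861  0.0702 -0.044 ]
 [ 0.4226  0.      0.9063  0.0793]
 [ 0.      0.      0.      1.    ]]
place [ 0.6038 -0.0169  0.0666 -0.167 ]
at [0.5003 0.3378 0.1883] psi 1.8127 w 0.031673306193038424 F [ 1.5  0.7 -2.2]
[[-0.0011, -0.0264, -0.0008, 8.1], [-0.0048, -0.0259, -0.0009, 8.1], [-0.0084, -0.025, -0.0008, 8.1], [-0.0119, -0.0236, -0.0008, 8.1], [-0.015, -0.0217, -0.0009, 8.1], [-0.018, -0.0193, -0.0008, 8.1], [-0.0205, -0.0166, -0.0009, 8.1], [-0.0226, -0.0136, -0.0008, 8.1], [-0.0244, -0.0102, -0.0008, 8.1], [-0.0255, -0.0067, -0.0009, 8.1], [-0.0262, -0.003, -0.0008, 8.1], [-0.0264, 0.0007, -0.0008, 8.1], [-0.026, 0.0044, -0.0009, 8.1], [-0.0252, 0.008, -0.0008, 8.1]]
[[0.0, -0.0, 0.0417, 0.0], [0.0, -0.0, 0.0417, 0.0]]
```

>>> {"method": "arm_command", "body": {
  "series": [
    {"grip":1,"x":-0.001,"y":-0.0265,"z":-0.001,"twist":8.1},
    {"grip":1,"x":-0.005,"y":-0.026,"z":-0.001,"twist":8.1},
    {"grip":1,"x":-0.0085,"y":-0.025,"z":-0.001,"twist":8.1},
    {"grip":1,"x":-0.012,"y":-0.0235,"z":-0.001,"twist":8.1},
    {"grip":1,"x":-0.015,"y":-0.0215,"z":-0.001,"twist":8.1},
    {"grip":1,"x":-0.018,"y":-0.0195,"z":-0.001,"twist":8.1},
    {"grip":1,"x":-0.0205,"y":-0.0165,"z":-0.001,"twist":8.1},
    {"grip":1,"x":-0.0225,"y":-0.0135,"z":-0.001,"twist":8.1}
  ]
}}

```text
time: 3.8
ee_pos: [0.5598, 0.1341, 0.1938]
ee_rot: [-1.359, -2.832, -0.001]
ft_force: [0.6, 0.3, -1.5]
width: 0.0317
gripper_force: 30.0
```

>>> {"method": "arm_command", "body": {
  "series": [
    {"grip":1,"x":-0.0245,"y":-0.01,"z":-0.001,"twist":8.1},
    {"grip":1,"x":-0.0255,"y":-0.0065,"z":-0.001,"twist":8.1},
    {"grip":1,"x":-0.026,"y":-0.003,"z":-0.001,"twist":8.1},
    {"grip":1,"x":-0.0265,"y":0.0005,"z":-0.001,"twist":8.1},
    {"grip":1,"x":-0.026,"y":0.0045,"z":-0.001,"twist":8.1},
    {"grip":1,"x":-0.025,"y":0.008,"z":0,"twist":8.1},
    {"grip":1,"x":0,"y":0,"z":0.04,"twist":0},
    {"grip":1,"x":0,"y":0,"z":0.035,"twist":0}
  ]
}}

```text
time: 4.6
ee_pos: [0.6052, -0.0176, 0.1237]
ee_rot: [2.399, 2.026, 0.003]
ft_force: [-0.5, 0.3, -1.0]
width: 0.0317
gripper_force: 30.0
```

>>> {"method": "arm_command", "body": {
  "series": [
    {"grip":1,"x":0,"y":0,"z":0.005,"twist":0},
    {"grip":1,"x":0,"y":0,"z":0,"twist":0},
    {"grip":1,"x":0,"y":0,"z":0,"twist":0}
  ]
}}

```text
time: 4.9
ee_pos: [0.6058, -0.0167, 0.1207]
ee_rot: [2.396, 2.028, 0.003]
ft_force: [0.2, 0.2, -1.6]
width: 0.0314
gripper_force: 30.0
```

```bash
python3 - <<'E'
from tray import *
from fit import *
s=read_state();print(s["ee_pos"],yaw()[0],s["width"])
out=np.zeros((420,800,3),np.uint8)
for i,n in enumerate(("top","side")):
    c=cap(n); pickle.dump(c,open(n+"_h.pkl","wb"))
    o,g=crop(c,(.62,-.03),.15,.1); g=np.clip(g,0,255).astype(np.uint8)
    # overlay expected gauge
    p=s["ee_pos"]; a=yaw()[0]-np.pi/2; Tg=T3(p[0],p[1],p[2]-.0045,Rz(a)); Tg[:3,3]-=Tg[:3,:3]@[.015,-.004,0]
    q=proj(c,np.c_[GAUGE,np.full(10,.018)]@Tg[:3,:3].T+Tg[:3,3]); g=np.ascontiguousarray(g)
    cv2.polylines(g,[((q-o)*S).astype(np.int32)],True,(255,0,0),3)
    k=min(400/g.shape[1],420/g.shape[0]); r=cv2.resize(g,None,fx=k,fy=k); out[:r.shape[0],400*i:400*i+r.shape[1]]=r
save("hover",out)
E
```

```text
[ 0.60580712 -0.01674094  0.12072698] -0.16627512044791562 0.03140666142469062
```

View pics/hover.png

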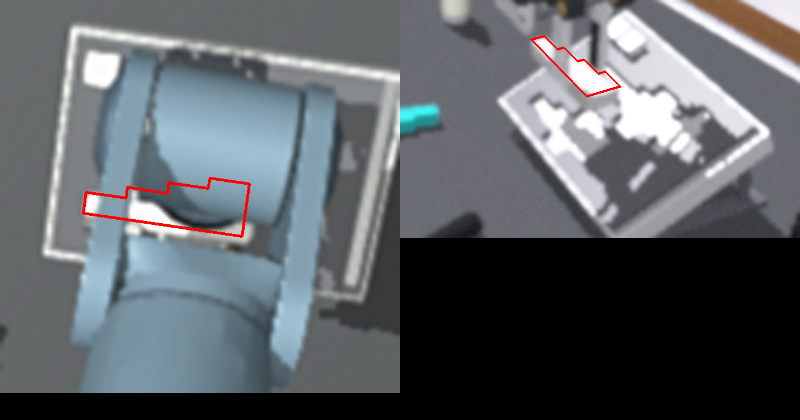

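```bash
python3 - <<'E'
from tray import *
from fit import *
c=pickle.load(open("side_h.pkl","rb")); p=np.array([.6058,-.0167,.1207]);a=-.1663-np.pi/2
o,g=crop(c,(.60,-.02),.085,.12); g=np.ascontiguousarray(np.clip(g,0,255).astype(np.uint8)); print(g.shape,o)
Tg=T3(*p,Rz(a)); Tg[2,3]-=.0045; Tg[:3,3]-=Tg[:3,:3]@[.015,-.004,0]
for z in(0,.018):
    q=proj(c,np.c_[GAUGE,np.full(10,z)]@Tg[:3,:3].T+Tg[:3,3])
    cv2.polylines(g,[((q-o)*S+2).astype(np.int32)],True,(255,0,0),1)
k=min(800/g.shape[1],600/g.shape[0]); save("hz",cv2.resize(g,None,fx=k,fy=k))
E
```

```text
(306, 540, 3) [263 164]
```

View pics/hz.png

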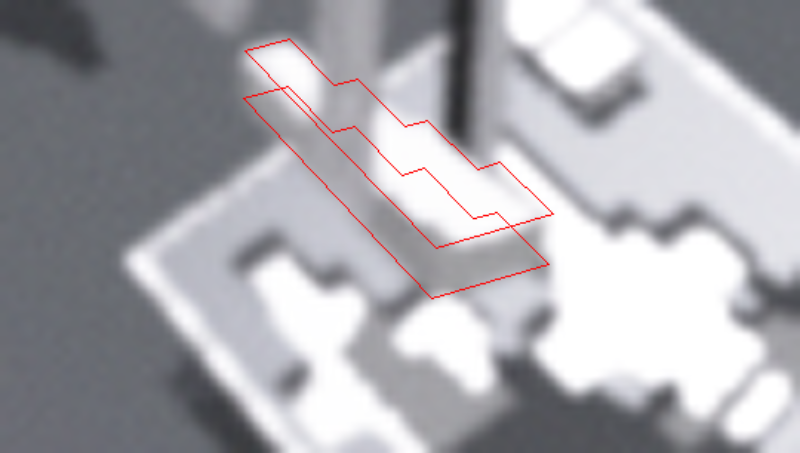

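The hover pictures show the held gauge matching the predicted outline to about 1.5 mm (narrow end near (270,50), wide end near (495,235) in the zoom). Lowering it next.

```bash
python3 - <<'E'
from tray import *
T=tray(.6432,-.0445); g=gauge_level(T,0,tipz=.005); print(g.round(4)); h=g.copy(); h[2]+=.006
plan([(*h[:3],h[3]),tuple(g)],.02)
E
```

```text
[ 0.603  -0.0174  0.0667 -0.167 ]
at [ 0.6061 -0.0168  0.1211] psi -0.1662 w 0.03152179237318815 F [-0.5 -0.2 -1.4]
[[-0.0004, -0.001, 0.0161, 0.0], [-0.0003, -0.001, 0.0161, 0.0], [-0.0004, -0.001, 0.0161, 0.0]]
[[-0.0, 0.0, 0.006, 0.0]]
```

>>> {"method": "arm_command", "body": {
  "series": [
    {"grip":1,"x":-0.0005,"y":-0.001,"z":0.016,"twist":0},
    {"grip":1,"x":-0.0005,"y":-0.001,"z":0.016,"twist":0},
    {"grip":1,"x":0,"y":-0.001,"z":0.012,"twist":0},
    {"grip":1,"x":0,"y":0,"z":0.004,"twist":0},
    {"grip":1,"x":0,"y":0,"z":0,"twist":0}
  ]
}}

```text
time: 5.5
ee_pos: [0.5997, -0.0162, 0.0684]
ee_rot: [-2.395, -2.026, 0.003]
ft_force: [0.1, 3.3, -3.8]
width: 0.0318
gripper_force: 30.0
```

>>> {"method": "arm_command", "body": {
  "series": [
    {"grip":1,"x":0,"y":0,"z":0.003,"twist":0},
    {"grip":1,"x":0,"y":0,"z":0,"twist":0}
  ]
}}

```text
time: 5.7
ee_pos: [0.6014, -0.0164, 0.0676]
ee_rot: [-2.398, -2.028, -0.001]
ft_force: [-1.1, 4.2, -1.4]
width: 0.0313
gripper_force: 30.0
```

>>> {"method": "arm_command", "body": {
  "series": [
    {"grip":1,"x":0,"y":0,"z":0.002,"twist":0},
    {"grip":1,"x":0,"y":0,"z":0,"twist":0}
  ]
}}

```text
time: 5.9
ee_pos: [0.6021, -0.0165, 0.0664]
ee_rot: [2.398, 2.029, 0.003]
ft_force: [-2.5, 5.2, 0.1]
width: 0.0318
gripper_force: 30.0
```

```bash
python3 - <<'E'
from tray import *
plan([(.603,-.0174,.0667,-.167)])
E
```

```text
at [ 0.6021 -0.0165  0.0664] psi -0.1665 w 0.03177113162164653 F [-2.5  5.2  0.1]
[[-0.0007, 0.001, -0.0003, 0.0]]
```

Side force of about +5 N along y: the wide end is in the cutout but rubs its end wall. I'll shift +y and continue.

>>> {"method": "arm_command", "body": {
  "series": [
    {"grip":1,"x":0.0015,"y":0,"z":0,"twist":0},
    {"grip":1,"x":0.001,"y":0,"z":0,"twist":0},
    {"grip":1,"x":0,"y":0,"z":0,"twist":0}
  ]
}}

```text
time: 6.2
ee_pos: [0.6023, -0.0152, 0.0659]
ee_rot: [2.397, 2.028, 0.0]
ft_force: [0.0, -0.3, -1.6]
width: 0.0316
gripper_force: 30.0
```

>>> {"method": "arm_command", "body": {
  "series": [
    {"grip":1,"x":0,"y":0,"z":0.001,"twist":0},
    {"grip":1,"x":0,"y":0,"z":0,"twist":0}
  ]
}}

```text
time: 6.4
ee_pos: [0.6024, -0.0151, 0.0653]
ee_rot: [2.398, 2.028, 0.001]
ft_force: [-0.3, 0.5, 3.4]
width: 0.0316
gripper_force: 30.0
```

Vertical contact on the cutout floor at the expected height. Widening gradually to let it tilt down.

>>> {"method": "arm_command", "body": {
  "series": [
    {"grip":0.66,"x":0.0005,"y":0,"z":0,"twist":0},
    {"grip":0.655,"x":0,"y":0,"z":0,"twist":0},
    {"grip":0.65,"x":0,"y":0,"z":0,"twist":0},
    {"grip":0.65,"x":0,"y":0,"z":0,"twist":0}
  ]
}}

```text
time: 6.8
ee_pos: [0.6016, -0.0142, 0.0641]
ee_rot: [-2.398, -2.029, 0.001]
ft_force: [-0.2, -0.8, -0.4]
width: 0.0328
gripper_force: 0.4
```

>>> {"method": "arm_command", "body": {
  "series": [
    {"grip":0.645,"x":0,"y":0,"z":0,"twist":0},
    {"grip":0.64,"x":0,"y":0,"z":0,"twist":0},
    {"grip":0.635,"x":0,"y":0,"z":0,"twist":0},
    {"grip":0.63,"x":0,"y":0,"z":0,"twist":0},
    {"grip":0.625,"x":0,"y":0,"z":0,"twist":0},
    {"grip":0.62,"x":0,"y":0,"z":0,"twist":0},
    {"grip":0.615,"x":0,"y":0,"z":0,"twist":0},
    {"grip":0.615,"x":0,"y":0,"z":0,"twist":0}
  ]
}}

```text
time: 7.6
ee_pos: [0.6019, -0.0143, 0.0645]
ee_rot: [2.399, 2.029, -0.0]
ft_force: [-0.0, 1.2, 0.1]
width: 0.0362
gripper_force: 0.3
```

```bash
python3 - <<'E'
from tray import *
from fit import *
c=cap("side"); pickle.dump(c,open("side_r.pkl","wb"))
o,g=crop(c,(.62,-.03),.12,.09); save("rel",np.clip(g,0,255).astype(np.uint8)[:600,:800],1 if g.shape[1]<=800 else 800/g.shape[1]); print(g.shape)
E
```

```text
(444, 744, 3)
```

View pics/rel.png

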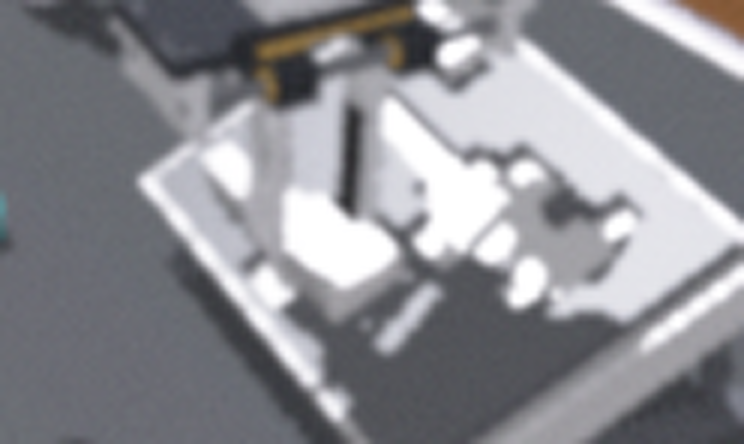

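Picture: the gauge (white, (330,240), narrow end (230,165)) lies tilted in its cutout. Backing off and checking its seating by depth.

>>> {"method": "arm_command", "body": {
  "series": [
    {"grip":0.59,"x":0,"y":0,"z":0,"twist":0},
    {"grip":0.58,"x":0,"y":0,"z":-0.005,"twist":0},
    {"grip":0.58,"x":0,"y":0,"z":-0.03,"twist":0},
    {"grip":0.8,"x":0,"y":0,"z":-0.04,"twist":0},
    {"grip":1,"x":0,"y":-0.03,"z":-0.03,"twist":0},
    {"grip":1,"x":0,"y":-0.045,"z":-0.01,"twist":0},
    {"grip":1,"x":0,"y":-0.045,"z":0,"twist":0},
    {"grip":1,"x":0,"y":0,"z":0,"twist":0}
  ]
}}

```text
time: 8.45
ee_pos: [0.4787, 0.0071, 0.1785]
ee_rot: [-2.396, -2.029, 0.002]
ft_force: [-0.7, 0.2, -0.0]
width: 0.0032
gripper_force: 0.0
```

```bash
cat > seat.py <<'E'
from tray import *
def heights(n,pts,r=.006,T=None):
    T=tray(.6432,-.0445) if T is None else T
    c=cap(n); pickle.dump(c,open(n+"_s.pkl","wb")); L=(cloud(c)-T[:3,3])@T[:3,:3]*1e3; r*=1e3
    for k,(x,y) in pts.items():
        m=(abs(L[...,0]-x)<r)&(abs(L[...,1]-y)<r)&(L[...,2]>-15)&(L[...,2]<40)
        print(n,k,m.sum(),np.round(np.median(L[m][:,2]),1) if m.any() else None)
    return L
G={"narrow":(-58,87),"mid":(-50,30),"wide up":(-34,-14),"wide dn":(-60,-14),"foam":(-46,-60)}
E
python3 - <<'E'
from seat import *
print(read_state()["ee_pos"])
for n in("top","side"): heights(n,G)
E
```

```text
[0.47874092 0.00705799 0.17846501]
top narrow 18 17.4
top mid 8 14.6
top wide up 20 12.1
top wide dn 0 None
top foam 17 0.2
side narrow 12 15.3
side mid 13 13.8
side wide up 13 9.6
side wide dn 18 13.6
side foam 17 -1.8
```

>>> {"method": "arm_command", "body": {
  "series": [
    {"grip":1,"x":0,"y":-0.045,"z":-0.02,"twist":0},
    {"grip":1,"x":0,"y":-0.045,"z":-0.02,"twist":0}
  ]
}}

```text
time: 8.75
ee_pos: [0.3948, 0.0203, 0.2194]
ee_rot: [-2.397, -2.027, 0.003]
ft_force: [0.3, -0.5, 1.8]
width: 0.0003
gripper_force: 0.0
```

```bash
cat > gpose.py <<'E'
from seat import *
from fit import GAUGE
from scipy.optimize import differential_evolution
def gpose(c,T=None):
    T=tray(.6432,-.0445) if T is None else T
    L=((cloud(c)-T[:3,3])@T[:3,:3]*1e3).reshape(-1,3); L=L[~np.isnan(L).any(1)]
    k=(abs(L[:,0]+46)<40)&(abs(L[:,1]-35)<85)&(L[:,0]<-8); L=L[k]; hi=(L[:,2]>6)&(L[:,2]<25)
    def cost(p):
        a=p[2]-np.pi/2; q=(L[:,:2]-p[:2])@np.array([[np.cos(a),-np.sin(a)],[np.sin(a),np.cos(a)]])
        x,y=q.T; top=np.select([x<-60,x<-30,x<0,x<30,x<=60],[-99,-4,4,12,20],-99)
        d=np.minimum(np.minimum(y+20,top-y),np.minimum(x+60,60-x)); s=1/(1+np.exp(-d/1.0)); return ((s-hi)**2).sum()
    r=differential_evolution(cost,[(-56,-36),(20,50),(-.15,.15)],seed=1)
    p=r.x; m=hi; A=np.c_[L[m][:,:2],np.ones(m.sum())]
    for _ in range(4):
        w=np.linalg.lstsq(A,L[m][:,2],rcond=None)[0]; e=abs(A@w-L[m][:,2])<2.; A2=A[e]; w=np.linalg.lstsq(A2,L[m][:,2][e],rcond=None)[0]
    print("gauge tray xy,yaw",p.round(3),"cost",round(r.fun,1),"n",m.sum(),"top slopes",w[:2].round(3),"top z narrow/wide",[round(float(np.dot(w,[p[0]-12,p[1]+s,1])),1) for s in(57,-57)],"up/dn",[round(float(np.dot(w,[p[0]+s,p[1],1])),1) for s in(20,-20)])
if __name__=="__main__":
    for n in("top","side"):
        c=cap(n); pickle.dump(c,open(n+"_g.pkl","wb")); gpose(c)
E
python3 gpose.py
```

```text
gauge tray xy,yaw [-55.556  43.052  -0.143] cost 1629.1 n 474 top slopes [-0.176  0.001] top z narrow/wide [18.3, 18.1] up/dn [12.5, 19.6]
gauge tray xy,yaw [-38.307  40.146   0.144] cost 448.6 n 358 top slopes [-0.146  0.01 ] top z narrow/wide [13.9, 12.8] up/dn [8.7, 14.5]
```

```bash
python3 - <<'E'
from plan import *
plan([(.4296,-.3036,.12,.255)])
E
```

```text
at [0.3953 0.0206 0.2243] psi -0.1661 w 0.00016581301058437084 F [0.7 0.2 0.4]
[[-0.0393, 0.0109, 0.013, -3.0], [-0.0397, 0.0089, 0.0131, -3.0], [-0.0402, 0.0068, 0.013, -3.0], [-0.0405, 0.0046, 0.0131, -3.1], [-0.0407, 0.0025, 0.013, -3.0], [-0.0407, 0.0003, 0.0131, -3.0], [-0.0407, -0.0018, 0.013, -3.0], [-0.0406, -0.0039, 0.013, -3.0]]
```

>>> {"method": "arm_command", "body": {
  "series": [
    {"grip":0,"x":-0.0395,"y":0.011,"z":0.013,"twist":-3},
    {"grip":0,"x":-0.0395,"y":0.009,"z":0.013,"twist":-3},
    {"grip":0,"x":-0.04,"y":0.007,"z":0.013,"twist":-3},
    {"grip":0,"x":-0.0405,"y":0.0045,"z":0.013,"twist":-3},
    {"grip":0,"x":-0.0405,"y":0.0025,"z":0.013,"twist":-3},
    {"grip":0,"x":-0.041,"y":0.0005,"z":0.013,"twist":-3},
    {"grip":0,"x":-0.041,"y":-0.002,"z":0.013,"twist":-3},
    {"grip":0,"x":-0.0405,"y":-0.004,"z":0.013,"twist":-3}
  ]
}}

```text
time: 9.65
ee_pos: [0.43, -0.3072, 0.1144]
ee_rot: [1.922, 2.484, 0.0]
ft_force: [-0.5, 0.9, 0.4]
width: 0.0614
gripper_force: 0.0
```

```bash
python3 gpose.py; python3 - <<'E'
from plan import *
from fit import *
out=np.zeros((440,800,3),np.uint8)
for i,n in enumerate(("top","side")):
    c=pickle.load(open(n+"_g.pkl","rb")); o,g=crop(c,(.61,-.02),.1,.07); g=np.clip(g,0,255).astype(np.uint8)
    k=min(400/g.shape[1],440/g.shape[0]); r=cv2.resize(g,None,fx=k,fy=k); out[:r.shape[0],400*i:400*i+r.shape[1]]=r
save("g2",out)
plan([(.4296,-.3036,.0135,.255)])
E
```

```text
gauge tray xy,yaw [-4.5169e+01  3.7112e+01  2.0000e-03] cost 63.8 n 470 top slopes [-0.176  0.002] top z narrow/wide [16.7, 16.4] up/dn [10.9, 17.9]
gauge tray xy,yaw [-4.4768e+01  3.7038e+01  1.7000e-02] cost 37.5 n 358 top slopes [-0.132  0.013] top z narrow/wide [14.8, 13.3] up/dn [9.9, 15.1]
at [ 0.4292 -0.3084  0.1131] psi 0.2484 w 0.06884997416599706 F [-0.4 -0.3  0.3]
[[0.0015, 0.0005, 0.0332, -0.1], [0.0015, 0.0006, 0.0332, -0.2], [0.0016, 0.0005, 0.0332, -0.1]]
```

View pics/g2.png

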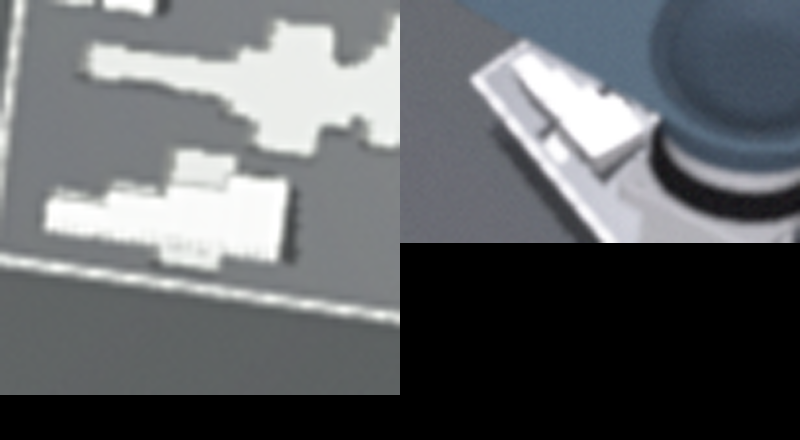

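Picture: the gauge is in line over its cutout, with the upper edge down and the lower edge still about 8 mm up on the ribs. It needs pressing, which I'll do after the caliper. Now grasping the caliper housing along its length.

>>> {"method": "arm_command", "body": {
  "series": [
    {"grip":0,"x":0.0045,"y":0.0015,"z":0.02,"twist":-0.4},
    {"grip":0,"x":0,"y":0,"z":0.03,"twist":0},
    {"grip":0,"x":0,"y":0,"z":0.03,"twist":0},
    {"grip":0,"x":0,"y":0,"z":0.018,"twist":0},
    {"grip":0,"x":0,"y":0,"z":0,"twist":0},
    {"grip":0,"x":0,"y":0,"z":0,"twist":0}
  ]
}}

```text
time: 10.35
ee_pos: [0.43, -0.2994, 0.0177]
ee_rot: [1.915, 2.49, 0.0]
ft_force: [-0.0, -0.3, 1.4]
width: 0.0943
gripper_force: 0.0
```

```bash
python3 - <<'E'
from plan import *
plan([(.4296,-.3036,.0135,.255)])
E
```

```text
at [ 0.43   -0.2994  0.0177] psi 0.2594 w 0.09432440818414146 F [-0.  -0.3  1.4]
[[-0.0039, -0.0015, 0.0042, 0.3]]
```

>>> {"method": "arm_command", "body": {
  "series": [
    {"grip":0,"x":-0.004,"y":-0.0015,"z":0.004,"twist":0.3},
    {"grip":0,"x":0,"y":0,"z":0,"twist":0},
    {"grip":1,"x":0,"y":0,"z":0,"twist":0},
    {"grip":1,"x":0,"y":0,"z":0,"twist":0},
    {"grip":1,"x":0,"y":0,"z":0,"twist":0},
    {"grip":1,"x":0,"y":0,"z":0,"twist":0},
    {"grip":1,"x":0,"y":0,"z":0,"twist":0},
    {"grip":1,"x":0,"y":0,"z":0,"twist":0}
  ]
}}

```text
time: 11.15
ee_pos: [0.4289, -0.3033, 0.0136]
ee_rot: [1.922, 2.485, 0.0]
ft_force: [0.2, -0.2, 0.7]
width: 0.0632
gripper_force: 30.0
```

>>> {"method": "arm_command", "body": {
  "series": [
    {"grip":1,"x":0,"y":0,"z":-0.008,"twist":0},
    {"grip":1,"x":0,"y":0,"z":-0.03,"twist":0},
    {"grip":1,"x":0,"y":0,"z":-0.04,"twist":0},
    {"grip":1,"x":0,"y":0,"z":-0.04,"twist":0},
    {"grip":1,"x":0,"y":0,"z":0,"twist":0}
  ]
}}

```text
time: 11.65
ee_pos: [0.4316, -0.3063, 0.138]
ee_rot: [1.915, 2.476, -0.003]
ft_force: [0.3, -0.1, -1.3]
width: 0.0634
gripper_force: 30.0
```

```bash
cat >> tray.py <<'E'
def cal_home(T,tipz,up=0,along=0):
    """TCP when the caliper, tilted in the tray, is home: tip tipz above underside (part z) at caliper (-20,0)"""
    p=tp(T,(22+up,-20+along,-8))+T[:3,:3]@[0,0,tipz]
    return np.array([*p,np.arctan2(T[1,1],T[0,1])])
E
python3 - <<'E'
from tray import *
from fit import *
c=cap("top"); X=cloud(c); s=read_state(); p=s["ee_pos"]; a=yaw()[0]
d=X-[p[0],p[1],0]; u=d[...,0]*np.cos(a)+d[...,1]*np.sin(a); v=-d[...,0]*np.sin(a)+d[...,1]*np.cos(a)
for k,m in {"tail":(abs(u-.08)<.02)&(abs(v)<.006),"jaw L":(abs(u+.05)<.006)&(v<-.022)&(v>-.042),"jaw S":(abs(u+.05)<.006)&(v>.010)&(v<.019)}.items():
    z=X[m][:,2]; z=z[(z>.07)&(z<.18)]; print(k,len(z),np.median(z) if len(z) else None)
T=tray(.6432,-.0445); h=cal_home(T,.0135); print(h.round(4)); k=h.copy(); k[2]+=.06
plan([tuple(k)],.04)
E
```

```text
tail 75 0.1325154452577505
jaw L 0 None
jaw S 0 None
[ 0.6572 -0.0671  0.0933  1.4038]
at [ 0.4302 -0.3049  0.1347] psi 0.2541 w 0.06332314764852266 F [ 0.   0.7 -2.6]
[[0.0192, 0.0311, -0.0021, -7.3], [0.0151, 0.0332, -0.002, -7.3], [0.0108, 0.0349, -0.0021, -7.4], [0.0062, 0.036, -0.0021, -7.3], [0.0016, 0.0365, -0.002, -7.3], [-0.0031, 0.0364, -0.0021, -7.3], [-0.0077, 0.0357, -0.0021, -7.3], [-0.0122, 0.0344, -0.002, -7.4], [-0.0165, 0.0326, -0.0021, -7.3]]
```

```bash
python3 - <<'E'
from tray import *
from fit import *
s=read_state(); p=s["ee_pos"]; a=yaw()[0]
for n in("top","side"):
    c=cap(n); k,d=K(c); o=proj(c,[p[0]+.08*np.cos(a),p[1]+.08*np.sin(a),.13])[0]
    # sample intensity along caliper axis on beam top plane, and across at tail
    z=p[2]-.0135+.008; X=lambda u,v:np.c_[p[0]+u*np.cos(a)-v*np.sin(a),p[1]+u*np.sin(a)+v*np.cos(a),np.full(len(u),z)]
    g=c["pixels"].min(-1).astype(np.float32)
    def samp(u,v):
        q=proj(c,X(u,v)).astype(np.float32); return cv2.remap(g,q[:,0].reshape(1,-1),q[:,1].reshape(1,-1),cv2.INTER_LINEAR)[0]
    u=np.arange(.085,.125,.0005); I=np.mean([samp(u,np.full(len(u),v)) for v in(-.003,0,.003)],0)
    t=(I.max()+I.min())/2; print(n,"tail end u",u[np.where(I>t)[0].max()]*1e3,"expect 108", I.max(),I.min())
    v=np.arange(-.025,.025,.0005)
    for uu in(.05,.09):
        J=np.mean([samp(np.full(len(v),uu+e),v) for e in(-.004,0,.004)],0); w=np.where(J>(J.max()+J.min())/2)[0]; print("  across at",uu,v[w.min()]*1e3,v[w.max()]*1e3)
E
```

```text
top tail end u 109.00000000000003 expect 108 238.21875 88.74381
  across at 0.05 -9.499999999999988 8.000000000000028
  across at 0.09 -9.499999999999988 8.000000000000028
side tail end u 104.50000000000003 expect 108 240.5052 59.320312
  across at 0.05 -9.999999999999988 0.5000000000000213
  across at 0.09 -8.499999999999988 9.500000000000028
```

```bash
python3 - <<'E'
from tray import *
T=tray(.6445,-.0425); h=cal_home(T,.0135); print(h.round(4)); k=h.copy(); k[2]+=.045
plan([tuple(k)],.04)
E
```

```text
[ 0.6585 -0.0651  0.0937  1.4038]
at [ 0.4281 -0.3027  0.1304] psi 0.2541 w 0.06335676061253971 F [-0.7  0.6 -1.6]
[[0.0191, 0.0314, -0.0009, -7.3], [0.015, 0.0336, -0.0009, -7.3], [0.0105, 0.0352, -0.001, -7.4], [0.006, 0.0363, -0.0009, -7.3], [0.0013, 0.0367, -0.0009, -7.3], [-0.0034, 0.0366, -0.0009, -7.3], [-0.008, 0.0359, -0.001, -7.3], [-0.0125, 0.0346, -0.0009, -7.4], [-0.0169, 0.0327, -0.0009, -7.3]]
```

>>> {"method": "arm_command", "body": {
  "series": [
    {"grip":1,"x":0.019,"y":0.0315,"z":-0.002,"twist":-7.3},
    {"grip":1,"x":0.015,"y":0.0335,"z":-0.002,"twist":-7.3},
    {"grip":1,"x":0.0105,"y":0.035,"z":-0.002,"twist":-7.4},
    {"grip":1,"x":0.006,"y":0.0365,"z":-0.001,"twist":-7.3},
    {"grip":1,"x":0.0015,"y":0.0365,"z":-0.001,"twist":-7.3},
    {"grip":1,"x":-0.0035,"y":0.0365,"z":0,"twist":-7.3},
    {"grip":1,"x":-0.008,"y":0.036,"z":0,"twist":-7.3},
    {"grip":1,"x":-0.0125,"y":0.0345,"z":0,"twist":-7.4}
  ]
}}

```text
time: 12.6
ee_pos: [0.6325, -0.0907, 0.1361]
ee_rot: [-0.451, -3.104, -0.001]
ft_force: [-0.3, 0.1, -1.3]
width: 0.0635
gripper_force: 30.0
```

>>> {"method": "arm_command", "body": {
  "series": [
    {"grip":1,"x":-0.017,"y":0.0325,"z":0,"twist":-7.3},
    {"grip":1,"x":0,"y":0,"z":0,"twist":0},
    {"grip":1,"x":0,"y":0,"z":0,"twist":0},
    {"grip":1,"x":0,"y":0,"z":0,"twist":0}
  ]
}}

```text
time: 13.0
ee_pos: [0.6575, -0.0667, 0.1375]
ee_rot: [-0.263, -3.127, -0.001]
ft_force: [-0.2, -0.0, -2.7]
width: 0.0635
gripper_force: 30.0
```

```bash
python3 - <<'E'
from tray import *
plan([(.6585,-.0651,.0937+.024,1.4038)],.04)
E
```

```text
at [ 0.6575 -0.0667  0.1375] psi 1.4028 w 0.06346589273387589 F [-0.2 -0.  -2.7]
[[-0.0007, 0.0017, 0.0198, -0.1]]
```

>>> {"method": "arm_command", "body": {
  "series": [
    {"grip":1,"x":-0.0005,"y":0.0015,"z":0.01,"twist":0},
    {"grip":1,"x":0,"y":0,"z":0.004,"twist":0},
    {"grip":1,"x":0,"y":0,"z":0,"twist":0},
    {"grip":1,"x":0,"y":0,"z":0,"twist":0}
  ]
}}

```text
time: 13.4
ee_pos: [0.6595, -0.0652, 0.1252]
ee_rot: [-0.262, -3.13, -0.0]
ft_force: [-0.4, -0.3, -2.4]
width: 0.0633
gripper_force: 30.0
```

>>> {"method": "arm_command", "body": {
  "series": [
    {"grip":1,"x":0,"y":0,"z":0.003,"twist":0},
    {"grip":1,"x":0,"y":0,"z":0.002,"twist":0},
    {"grip":1,"x":0,"y":0,"z":0,"twist":0}
  ]
}}

```text
time: 13.7
ee_pos: [0.66, -0.065, 0.1212]
ee_rot: [0.261, 3.13, -0.001]
ft_force: [-2.7, -0.5, 3.1]
width: 0.063
gripper_force: 30.0
```

```bash
python3 - <<'E'
from tray import *
print(read_state()["moment"]);plan([(.6585,-.0651,.0937+.022,1.4038)],.04)
E
```

```text
[-0.18616801  0.38255012 -0.14328845]
at [ 0.66   -0.065   0.1212] psi 1.4042 w 0.06301895437510585 F [-2.7 -0.5  3.1]
[[0.0015, -0.0003, 0.0055, 0.0]]
```

Contact is about 1 mm above where the foam face would be met. The geometry says the long jaw's tip comes in about 3 mm too far upslope here. Back up, shift 3 mm downslope, and retry.

>>> {"method": "arm_command", "body": {
  "series": [
    {"grip":1,"x":0,"y":0,"z":-0.004,"twist":0},
    {"grip":1,"x":0.0035,"y":0,"z":0,"twist":0},
    {"grip":1,"x":0,"y":0,"z":0,"twist":0},
    {"grip":1,"x":0,"y":0,"z":0.004,"twist":0},
    {"grip":1,"x":0,"y":0,"z":0.001,"twist":0},
    {"grip":1,"x":0,"y":0,"z":0,"twist":0}
  ]
}}

```text
time: 14.3
ee_pos: [0.656, -0.0642, 0.1187]
ee_rot: [-0.261, -3.129, -0.0]
ft_force: [0.2, -0.2, -1.8]
width: 0.0635
gripper_force: 30.0
```

>>> {"method": "arm_command", "body": {
  "series": [
    {"grip":1,"x":0,"y":0,"z":0.001,"twist":0},
    {"grip":1,"x":0,"y":0,"z":0,"twist":0}
  ]
}}

```text
time: 14.5
ee_pos: [0.6563, -0.0643, 0.1183]
ee_rot: [-0.261, -3.13, -0.0]
ft_force: [-0.5, 0.1, -1.7]
width: 0.0635
gripper_force: 30.0
```

```bash
python3 - <<'E'
from seat import *
plan([(.6585,-.0651,.0937+.022,1.4038)],.04)
T=tray(.6442,-.0427)
for n in("side",):
    L=heights(n,{"tail":(22,75),"tail2":(22,50),"jaw":(60,-70),"jaw base":(40,-70),"short":(8,-70)},.004,T)
E
```

```text
at [ 0.6563 -0.0643  0.1183] psi 1.4042 w 0.063462348862156 F [-0.5  0.1 -1.7]
[[-0.0023, -0.0004, 0.0026, 0.0]]
side tail 11 20.5
side tail2 8 21.4
side jaw 6 7.5
side jaw base 11 14.4
side short 13 29.3
```

In the slot now (no contact below the face height). Continue down in small steps.

>>> {"method": "arm_command", "body": {
  "series": [
    {"grip":1,"x":0,"y":0,"z":0.002,"twist":0},
    {"grip":1,"x":0,"y":0,"z":0.002,"twist":0},
    {"grip":1,"x":0,"y":0,"z":0,"twist":0}
  ]
}}

```text
time: 14.85
ee_pos: [0.6561, -0.0642, 0.114]
ee_rot: [-0.261, -3.13, -0.0]
ft_force: [-0.0, 0.0, -0.7]
width: 0.0633
gripper_force: 30.0
```

>>> {"method": "arm_command", "body": {
  "series": [
    {"grip":1,"x":0,"y":0,"z":0.002,"twist":0},
    {"grip":1,"x":0,"y":0,"z":0.001,"twist":0},
    {"grip":1,"x":0,"y":0,"z":0,"twist":0}
  ]
}}

```text
time: 15.15
ee_pos: [0.6564, -0.0642, 0.1117]
ee_rot: [-0.261, -3.131, 0.0]
ft_force: [-1.2, -0.7, 1.0]
width: 0.0631
gripper_force: 30.0
```

>>> {"method": "arm_command", "body": {
  "series": [
    {"grip":1,"x":0,"y":0,"z":0.001,"twist":0},
    {"grip":1,"x":0,"y":0,"z":0.001,"twist":0},
    {"grip":1,"x":0,"y":0,"z":0,"twist":0}
  ]
}}

```text
time: 15.45
ee_pos: [0.6563, -0.0641, 0.1098]
ee_rot: [-0.261, -3.13, -0.0]
ft_force: [-3.9, 1.5, 3.8]
width: 0.0631
gripper_force: 30.0
```

>>> {"method": "arm_command", "body": {
  "series": [
    {"grip":1,"x":0,"y":0,"z":0.001,"twist":0},
    {"grip":1,"x":-0.0005,"y":0,"z":0.001,"twist":0},
    {"grip":1,"x":0,"y":0,"z":0.001,"twist":0},
    {"grip":1,"x":0,"y":0,"z":0,"twist":0}
  ]
}}

```text
time: 15.85
ee_pos: [0.6566, -0.0638, 0.1063]
ee_rot: [-0.261, -3.13, -0.001]
ft_force: [-4.5, 3.5, 3.5]
width: 0.0634
gripper_force: 30.0
```

>>> {"method": "arm_command", "body": {
  "series": [
    {"grip":1,"x":0,"y":0,"z":0.001,"twist":0},
    {"grip":1,"x":-0.0005,"y":0,"z":0.001,"twist":0},
    {"grip":1,"x":0,"y":0,"z":0,"twist":0}
  ]
}}

```text
time: 16.15
ee_pos: [0.6568, -0.0637, 0.104]
ee_rot: [-0.261, -3.129, -0.002]
ft_force: [-4.7, 3.7, 4.3]
width: 0.0635
gripper_force: 30.0
```

```bash
cat > cz.py <<'E'
from seat import *
s=read_state(); print(s["ee_pos"].round(4),s["ft_force"].round(1),s["moment"].round(2))
T=tray(.6442,-.0427); heights("side",{"tail":(22,75),"tail2":(22,50),"jaw":(60,-70),"jawbase":(40,-70),"short":(8,-70)},.004,T)
E
python3 cz.py
```

```text
[ 0.6568 -0.0637  0.104 ] [-4.7  3.7  4.3] [ 0.43  0.68 -0.11]
side tail 4 7.3
side tail2 6 8.3
side jaw 7 -0.8
side jawbase 5 5.4
side short 12 11.4
```

>>> {"method": "arm_command", "body": {
  "series": [
    {"grip":1,"x":0,"y":0.001,"z":0.001,"twist":0},
    {"grip":1,"x":0,"y":0,"z":0.001,"twist":0},
    {"grip":1,"x":0,"y":0,"z":0.001,"twist":0},
    {"grip":1,"x":0,"y":0,"z":0,"twist":0}
  ]
}}

```text
time: 16.6
ee_pos: [0.6573, -0.0633, 0.1012]
ee_rot: [-0.261, -3.13, -0.0]
ft_force: [-4.8, 3.0, 3.5]
width: 0.0632
gripper_force: 30.1
```

>>> {"method": "arm_command", "body": {
  "series": [
    {"grip":1,"x":0,"y":0,"z":0.001,"twist":0},
    {"grip":1,"x":0,"y":0,"z":0.001,"twist":0},
    {"grip":1,"x":0,"y":0,"z":0,"twist":0}
  ]
}}

```text
time: 16.9
ee_pos: [0.6576, -0.0633, 0.0996]
ee_rot: [0.262, 3.131, 0.001]
ft_force: [-4.9, 2.2, 4.1]
width: 0.0634
gripper_force: 30.1
```

```bash
python3 cz.py
```

```text
[ 0.6576 -0.0633  0.0996] [-4.9  2.2  4.1] [ 0.27  0.7  -0.19]
side tail 4 2.6
side tail2 8 2.9
side jaw 8 0.1
side jawbase 4 2.5
side short 10 8.4
```

>>> {"method": "arm_command", "body": {
  "series": [
    {"grip":1,"x":0,"y":0.0005,"z":0.001,"twist":0},
    {"grip":1,"x":0,"y":0,"z":0.001,"twist":0},
    {"grip":1,"x":0,"y":0,"z":0,"twist":0}
  ]
}}

```text
time: 17.25
ee_pos: [0.6579, -0.0632, 0.099]
ee_rot: [0.262, 3.13, -0.001]
ft_force: [-6.8, 2.6, 9.7]
width: 0.0634
gripper_force: 30.2
```

>>> {"method": "arm_command", "body": {
  "series": [
    {"grip":1,"x":0,"y":0,"z":0.001,"twist":0},
    {"grip":1,"x":0,"y":0,"z":0.001,"twist":0},
    {"grip":1,"x":0,"y":0,"z":0,"twist":0}
  ]
}}

```text
time: 17.55
ee_pos: [0.6581, -0.0632, 0.0985]
ee_rot: [0.262, 3.13, -0.001]
ft_force: [-10.1, 3.2, 15.9]
width: 0.0635
gripper_force: 30.3
```

```bash
python3 cz.py
```

```text
[ 0.6581 -0.0632  0.0985] [-10.1   3.2  15.9] [ 0.26  1.92 -0.34]
side tail 6 0.4
side tail2 5 0.5
side jaw 8 -0.4
side jawbase 7 3.4
side short 9 6.6
```

Caliper is tilted to within about 8° and resting on the ribs, at 19 N. Releasing, then looking from clear of the tray before pressing with shut fingertips.

>>> {"method": "arm_command", "body": {
  "series": [
    {"grip":0.3,"x":0,"y":0,"z":-0.002,"twist":0},
    {"grip":0.2,"x":0,"y":0,"z":0,"twist":0},
    {"grip":0.2,"x":0,"y":0,"z":-0.01,"twist":0},
    {"grip":0.2,"x":0,"y":0,"z":-0.04,"twist":0},
    {"grip":1,"x":0.03,"y":0,"z":-0.035,"twist":0},
    {"grip":1,"x":0.03,"y":-0.037,"z":0,"twist":0},
    {"grip":1,"x":0.03,"y":-0.037,"z":0,"twist":0},
    {"grip":1,"x":0.03,"y":-0.037,"z":0,"twist":0}
  ]
}}

```text
time: 18.4
ee_pos: [0.5199, -0.1534, 0.1831]
ee_rot: [0.259, 3.129, -0.002]
ft_force: [-0.1, -1.3, 0.6]
width: 0.0464
gripper_force: 0.0
```

>>> {"method": "arm_command", "body": {
  "series": [
    {"grip":1,"x":0.03,"y":-0.037,"z":0,"twist":0},
    {"grip":1,"x":0.03,"y":-0.037,"z":0,"twist":0},
    {"grip":1,"x":0.02,"y":-0.037,"z":0,"twist":0}
  ]
}}

```text
time: 18.7
ee_pos: [0.4219, -0.2497, 0.1828]
ee_rot: [0.261, 3.13, -0.001]
ft_force: [1.0, -0.4, 0.2]
width: 0.0224
gripper_force: 0.0
```

```bash
cat > cpose.py <<'E'
from gpose import *
def cpose(c,T,n):
    L=((cloud(c)-T[:3,3])@T[:3,:3]*1e3).reshape(-1,3); L=L[~np.isnan(L).any(1)]
    k=(L[:,0]>-14)&(L[:,0]<76)&(abs(L[:,1])<100)&~((L[:,0]>48)&(L[:,1]>40)); L=L[k]
    B=[(-88,88,-8,8,8),(-86,-54,-28,-8,8),(-78,-62,-46,-28,8),(-79,-61,8,22,8),(-52,12,-17,17,18)]
    # full pose: x,y,yaw, z0, slope a (per caliper x), b (per caliper y)
    def model(p):
        a=p[2]+np.pi/2; q=(L[:,:2]-p[:2])@np.array([[np.cos(a),-np.sin(a)],[np.sin(a),np.cos(a)]]); x,y=q.T
        h=np.full(len(x),np.nan)
        for x0,x1,y0,y1,z in B: h[(x>x0)&(x<x1)&(y>y0)&(y<y1)]=z
        return x,y,p[3]+p[4]*x+p[5]*y+h
    def cost(p):
        x,y,h=model(p); i=~np.isnan(h); r=np.where(i,L[:,2]-np.nan_to_num(h),0); r=np.minimum(abs(r),4)
        out=(~i)&(L[:,2]>3); return r[i].sum()-2.5*i.sum()+4*out.sum()
    r=differential_evolution(cost,[(16,28),(-8,8),(-.12,.12),(-9,6),(-.08,.08),(-.25,.15)],seed=1,maxiter=300,popsize=20)
    p=r.x; print(n,"cal xy",p[:2].round(1),"yaw",p[2].round(3),"z0",p[3].round(1),"dz/dx,dz/dy",p[4:].round(3),"ends z",(p[3]+p[4]*np.array([-85,85])).round(1),round(r.fun))
if __name__=="__main__":
    T=tray(.6454,-.0432)
    c=cap("top"); pickle.dump(c,open("top_c.pkl","wb")); cpose(c,T,"top"); gpose(c,T)
    c=cap("side"); pickle.dump(c,open("side_c.pkl","wb")); cpose(c,T,"side")
    print(read_state()["ee_pos"])
E
python3 cpose.py
```

```text
top cal xy [22.6  1.9] yaw -0.015 z0 -3.4 dz/dx,dz/dy [-0.031  0.148] ends z [-0.7 -6.1] -315
gauge tray xy,yaw [-4.6982e+01  3.5443e+01  2.5000e-02] cost 62.9 n 471 top slopes [-0.18   0.006] top z narrow/wide [16.8, 16.1] up/dn [10.7, 17.9]
side cal xy [23.9  7.9] yaw 0.118 z0 -8.3 dz/dx,dz/dy [-0.052  0.118] ends z [ -4.  -12.7] -114
[ 0.42143202 -0.25199201  0.18298114]
```

```bash
python3 - <<'E'
from fit import *
c=pickle.load(open("top_c.pkl","rb")); o,g=crop(c,(.655,-.045),.125,.08); g=np.clip(g,0,255).astype(np.uint8); k=min(800/g.shape[1],600/g.shape[0]); save("c3",cv2.resize(g,None,fx=k,fy=k))
E
```

```text
(no output)
```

View pics/c3.png

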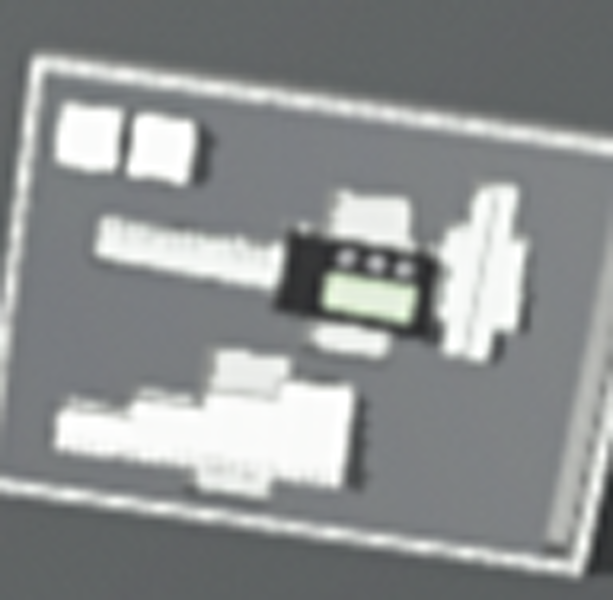

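Picture: caliper (beam (100–280, 245), jaws (485,270)) and gauge ((55–355), 425) both lie in line over their own cutouts. What remains is pressing, starting at the caliper's jaw end on the lower side.

```bash
cat >> tray.py <<'E'
TR=tray(.6445,-.0425); PSI=1.4038
def press(x,y,z,lift=0,edge=8):
    p=tp(TR,(x,y,z)); u=TR[:3,0]*[1,1,0]; u/=np.linalg.norm(u); p=p-u*edge/1e3; return (p[0],p[1],p[2]+lift,PSI)
E
python3 - <<'E'
from tray import *
print("home",np.round(press(8,-69,0),4),"now",np.round(press(8,-69,9),4))
a=press(8,-69,9,.012); plan([(a[0],a[1],.18,PSI),a],.045)
E
```

```text
home [ 0.6323 -0.1104  0.0828  1.4038] now [ 0.6285 -0.1098  0.091   1.4038]
at [ 0.4214 -0.252   0.183 ] psi 1.3984 w 0.014483241429407023 F [-0.4  0.2  0. ]
[[-0.0299, 0.0293, 0.0005, -0.1], [-0.03, 0.0292, 0.0005, -0.0], [-0.03, 0.0292, 0.0005, -0.1], [-0.0301, 0.0292, 0.0005, -0.0], [-0.03, 0.0291, 0.0005, -0.1], [-0.0301, 0.0292, 0.0005, -0.0]]
[[0.0, -0.0, 0.0385, -0.0], [0.0, -0.0, 0.0385, -0.0]]
```

>>> {"method": "arm_command", "body": {
  "series": [
    {"grip":1,"x":-0.03,"y":0.029,"z":0,"twist":0},
    {"grip":1,"x":-0.03,"y":0.029,"z":0,"twist":0},
    {"grip":1,"x":-0.03,"y":0.029,"z":0,"twist":0},
    {"grip":1,"x":-0.03,"y":0.029,"z":0,"twist":0},
    {"grip":1,"x":-0.03,"y":0.0295,"z":0.01,"twist":0},
    {"grip":1,"x":-0.03,"y":0.0295,"z":0.025,"twist":0},
    {"grip":1,"x":0,"y":0,"z":0.025,"twist":0},
    {"grip":1,"x":0,"y":0,"z":0.015,"twist":0}
  ]
}}

```text
time: 19.6
ee_pos: [0.63, -0.104, 0.1049]
ee_rot: [-0.257, -3.128, -0.001]
ft_force: [-0.7, -0.0, -0.6]
width: 0.0004
gripper_force: 0.0
```

>>> {"method": "arm_command", "body": {
  "series": [
    {"grip":1,"x":0,"y":0,"z":0,"twist":0},
    {"grip":1,"x":0,"y":0,"z":0,"twist":0}
  ]
}}

```text
time: 19.8
ee_pos: [0.6301, -0.1063, 0.1081]
ee_rot: [0.262, 3.13, -0.0]
ft_force: [0.5, 0.2, 0.6]
width: 0.0002
gripper_force: 0.0
```

```bash
python3 - <<'E'
from tray import *
plan([(.630,-.110,.091,PSI)],.045)
E
```

```text
at [ 0.6301 -0.1063  0.1081] psi 1.4036 w 0.00016413664215886748 F [0.5 0.2 0.6]
[[-0.0005, -0.0036, 0.0171, -0.0]]
```

>>> {"method": "arm_command", "body": {
  "series": [
    {"grip":1,"x":0,"y":-0.003,"z":0.008,"twist":0},
    {"grip":1,"x":0,"y":0,"z":0.005,"twist":0},
    {"grip":1,"x":0,"y":0,"z":0.003,"twist":0},
    {"grip":1,"x":0,"y":0,"z":0.002,"twist":0},
    {"grip":1,"x":0,"y":0,"z":0.001,"twist":0},
    {"grip":1,"x":0,"y":0,"z":0,"twist":0}
  ]
}}

```text
time: 20.4
ee_pos: [0.6297, -0.1097, 0.0904]
ee_rot: [-0.261, -3.131, 0.002]
ft_force: [-4.7, -0.5, 9.0]
width: 0.0004
gripper_force: 4.9
```

>>> {"method": "arm_command", "body": {
  "series": [
    {"grip":1,"x":0,"y":0,"z":0.001,"twist":0},
    {"grip":1,"x":0,"y":0,"z":0.001,"twist":0},
    {"grip":1,"x":0,"y":0,"z":0,"twist":0}
  ]
}}

```text
time: 20.7
ee_pos: [0.6297, -0.1098, 0.0897]
ee_rot: [-0.261, -3.13, 0.002]
ft_force: [-9.2, 0.4, 15.7]
width: 0.0006
gripper_force: 8.9
```

>>> {"method": "arm_command", "body": {
  "series": [
    {"grip":1,"x":0,"y":0,"z":0.001,"twist":0},
    {"grip":1,"x":0,"y":0,"z":0.001,"twist":0},
    {"grip":1,"x":0,"y":0,"z":0,"twist":0}
  ]
}}

```text
time: 21.0
ee_pos: [0.6298, -0.1099, 0.0893]
ee_rot: [-0.261, -3.13, 0.003]
ft_force: [-13.1, 0.9, 23.6]
width: 0.0001
gripper_force: 13.1
```

Only about 1.5 mm of travel at 27 N, so something is sitting on an edge. Backing off and measuring the lateral offset from the clear top picture.

>>> {"method": "arm_command", "body": {
  "series": [
    {"grip":1,"x":0,"y":0,"z":-0.006,"twist":0}
  ]
}}

```text
time: 21.1
ee_pos: [0.63, -0.1095, 0.0924]
ee_rot: [0.261, 3.129, -0.001]
ft_force: [-0.8, -0.6, -0.8]
width: 0.0004
gripper_force: 0.0
```

```bash
cat > off.py <<'E'
from tray import *
from fit import *
import sys
def off(c,z0,ax,by,verbose=True):
    T=tray(.6454,-.0432,-.163)
    o,g=crop(c,(.66,-.05),.13,.09); m=(g.min(-1)>180).astype(np.uint8)
    ign=np.zeros_like(m)
    for b in (box(-38,-2,-36,-15),box(-38,-2,15,36)):
        q=np.c_[.022-b[:,1],b[:,0],np.zeros(4)]; draw(ign,c,o,q@T[:3,:3].T+T[:3,3],1)
    def rend(p):
        r=np.zeros_like(m); Rc=R.from_euler("z",np.pi/2+p[2]).as_matrix()@R.from_euler("xy",[by,-ax]).as_matrix()
        L=np.eye(4);L[:3,:3]=Rc;L[:3,3]=p[0],p[1],z0; W=T@L
        for b in CALW: prism(r,c,o,W,b,0,.008)
        prism(r,c,o,W,HOUS,0.002,.018,2); return r
    def cost(p):
        r=rend(p); R0=cv2.dilate((r>0).astype(np.uint8),np.ones((25,25)))
        return (((r!=m)&(r<2)&(R0>0)&(ign==0)).sum()+.5*((r==2)&(m==1)).sum())
    x,f=fit(cost,(.022,.001,0),(.003,.003,.03)); print("cal in tray (top cam) mm",(x[:2]*1e3).round(2),"yaw",x[2].round(4),f)
    for d in((.001,0,0),(-.001,0,0),(0,.001,0),(0,-.001,0)): print(d,cost(x+d),end=" ")
    print()
if __name__=="__main__":
    c=pickle.load(open("top_c.pkl","rb")); off(c,-.0034,-.031,.148); off(c,-.005,0,.12)
E
python3 off.py
```

```text
cal in tray (top cam) mm [20.1   0.28] yaw -0.0219 2742.0
(0.001, 0, 0) 3249.0 (-0.001, 0, 0) 3197.0 (0, 0.001, 0) 3013.0 (0, -0.001, 0) 3164.0 
cal in tray (top cam) mm [19.9  0.2] yaw -0.0293 2724.5
(0.001, 0, 0) 3449.5 (-0.001, 0, 0) 3104.0 (0, 0.001, 0) 3170.5 (0, -0.001, 0) 3201.5
```

The caliper lies about 2 mm downslope and is yawed -0.02, so the short jaw's tip sits on the foam edge. I'll push the short jaw's end face upslope with the shut fingertips.

```bash
python3 - <<'E'
from tray import *
a=press(-9,-69,3); print(np.round(a,4)); s=read_state()["ee_pos"]
plan([(s[0],s[1],.11,PSI),(a[0],a[1],.11,PSI),a],.045)
E
```

```text
[ 0.6158 -0.1076  0.0783  1.4038]
at [ 0.63   -0.1095  0.0924] psi 1.4041 w 0.0003574026999086302 F [-0.8 -0.6 -0.8]
[[0.0, 0.0, -0.0176, 0.0]]
[[0.0143, -0.0005, -0.0, 0.0]]
[[-0.0, -0.0, 0.0316, 0.0]]
```

>>> {"method": "arm_command", "body": {
  "series": [
    {"grip":1,"x":0,"y":0,"z":-0.016,"twist":0},
    {"grip":1,"x":0.0145,"y":0,"z":0,"twist":0},
    {"grip":1,"x":0,"y":0,"z":0.015,"twist":0},
    {"grip":1,"x":0,"y":0,"z":0.01,"twist":0},
    {"grip":1,"x":0,"y":0,"z":0.004,"twist":0},
    {"grip":1,"x":0,"y":0,"z":0,"twist":0},
    {"grip":1,"x":0,"y":0,"z":0,"twist":0}
  ]
}}

```text
time: 21.8
ee_pos: [0.6154, -0.1066, 0.077]
ee_rot: [-0.261, -3.13, -0.0]
ft_force: [0.5, 0.1, -0.2]
width: 0.0004
gripper_force: 0.0
```

```bash
cat > tt.py <<'E'
from tray import *
s=read_state(); p=s["ee_pos"]; u=TR[:3,0]*[1,1,0]; u/=np.linalg.norm(u)
print(p.round(4),"F",s["ft_force"].round(1),"tip upslope edge in tray mm",((p+u*.008-TR[:3,3])@TR[:3,:3]*1e3).round(1))
E
python3 tt.py
```

```text
[ 0.6154 -0.1066  0.077 ] F [ 0.5  0.1 -0.2] tip upslope edge in tray mm [-10.1 -68.1   2.1]
```

>>> {"method": "arm_command", "body": {
  "series": [
    {"grip":1,"x":-0.0035,"y":0,"z":-0.0015,"twist":0},
    {"grip":1,"x":-0.0025,"y":0,"z":-0.001,"twist":0},
    {"grip":1,"x":0,"y":0,"z":0,"twist":0}
  ]
}}

```text
time: 22.1
ee_pos: [0.6219, -0.1078, 0.0805]
ee_rot: [0.261, 3.13, -0.0]
ft_force: [0.0, -0.6, 0.4]
width: 0.0007
gripper_force: 0.0
```

>>> {"method": "arm_command", "body": {
  "series": [
    {"grip":1,"x":-0.001,"y":0,"z":-0.0005,"twist":0},
    {"grip":1,"x":-0.001,"y":0,"z":-0.0005,"twist":0},
    {"grip":1,"x":0,"y":0,"z":0,"twist":0}
  ]
}}

```text
time: 22.4
ee_pos: [0.6228, -0.1079, 0.0807]
ee_rot: [-0.261, -3.13, 0.0]
ft_force: [-1.2, -0.2, 0.1]
width: 0.0008
gripper_force: 0.7
```

```bash
python3 tt.py
```

```text
[ 0.6228 -0.1079  0.0807] F [-1.2 -0.2  0.1] tip upslope edge in tray mm [ -1.8 -68.1   2.2]
```

>>> {"method": "arm_command", "body": {
  "series": [
    {"grip":1,"x":-0.001,"y":0,"z":-0.0005,"twist":0},
    {"grip":1,"x":-0.001,"y":0,"z":-0.0005,"twist":0},
    {"grip":1,"x":0,"y":0,"z":0,"twist":0}
  ]
}}

```text
time: 22.7
ee_pos: [0.6241, -0.1083, 0.0813]
ee_rot: [-0.261, -3.128, 0.0]
ft_force: [-4.2, -1.1, -1.5]
width: 0.0003
gripper_force: 2.2
```

>>> {"method": "arm_command", "body": {
  "series": [
    {"grip":1,"x":-0.001,"y":0,"z":-0.0005,"twist":0},
    {"grip":1,"x":0,"y":0,"z":0,"twist":0}
  ]
}}

```text
time: 22.9
ee_pos: [0.6245, -0.1084, 0.0814]
ee_rot: [-0.261, -3.126, 0.0]
ft_force: [-6.4, -1.5, -2.5]
width: 0.0005
gripper_force: 2.9
```

```bash
python3 tt.py
```

```text
[ 0.6245 -0.1084  0.0814] F [-6.4 -1.5 -2.5] tip upslope edge in tray mm [  0.1 -68.3   2.1]
```

>>> {"method": "arm_command", "body": {
  "series": [
    {"grip":1,"x":-0.001,"y":0,"z":-0.0005,"twist":0},
    {"grip":1,"x":-0.001,"y":0,"z":-0.0005,"twist":0},
    {"grip":1,"x":0,"y":0,"z":0,"twist":0}
  ]
}}

```text
time: 23.2
ee_pos: [0.6247, -0.1084, 0.0813]
ee_rot: [-0.26, -3.122, -0.001]
ft_force: [-9.5, -3.2, -1.8]
width: 0.0006
gripper_force: 4.4
```

```bash
python3 tt.py
```

```text
[ 0.6247 -0.1084  0.0813] F [-9.5 -3.2 -1.8] tip upslope edge in tray mm [  0.3 -68.3   1.9]
```

Blocked at the upslope side with the jaw end now within the cutout. Press again from above.

>>> {"method": "arm_command", "body": {
  "series": [
    {"grip":1,"x":0.005,"y":0,"z":-0.002,"twist":0},
    {"grip":1,"x":0,"y":0,"z":-0.025,"twist":0},
    {"grip":1,"x":-0.013,"y":0,"z":0,"twist":0},
    {"grip":1,"x":0,"y":0,"z":0.004,"twist":0},
    {"grip":1,"x":0,"y":0,"z":0.005,"twist":0},
    {"grip":1,"x":0,"y":0,"z":0,"twist":0}
  ]
}}

```text
time: 23.8
ee_pos: [0.6349, -0.1095, 0.0997]
ee_rot: [-0.261, -3.128, -0.002]
ft_force: [-0.1, -0.2, -0.2]
width: 0.0004
gripper_force: 0.0
```

```bash
python3 tt.py
```

```text
[ 0.6349 -0.1095  0.0997] F [-0.1 -0.2 -0.2] tip upslope edge in tray mm [ 17.3 -67.7  14.3]
```

>>> {"method": "arm_command", "body": {
  "series": [
    {"grip":1,"x":0.004,"y":0,"z":0.004,"twist":0},
    {"grip":1,"x":0,"y":0,"z":0.002,"twist":0},
    {"grip":1,"x":0,"y":0,"z":0.002,"twist":0},
    {"grip":1,"x":0,"y":0,"z":0.001,"twist":0},
    {"grip":1,"x":0,"y":0,"z":0,"twist":0}
  ]
}}

```text
time: 24.3
ee_pos: [0.632, -0.1094, 0.0923]
ee_rot: [-0.261, -3.131, -0.0]
ft_force: [-0.9, 0.5, 0.3]
width: 0.0005
gripper_force: 0.0
```

>>> {"method": "arm_command", "body": {
  "series": [
    {"grip":1,"x":0,"y":0,"z":0.001,"twist":0},
    {"grip":1,"x":0,"y":0,"z":0.001,"twist":0},
    {"grip":1,"x":0,"y":0,"z":0.001,"twist":0},
    {"grip":1,"x":0,"y":0,"z":0,"twist":0}
  ]
}}

```text
time: 24.7
ee_pos: [0.6319, -0.1094, 0.0893]
ee_rot: [-0.261, -3.13, -0.0]
ft_force: [0.5, 0.1, -0.4]
width: 0.0004
gripper_force: 0.0
```

```bash
python3 tt.py
```

```text
[ 0.6319 -0.1094  0.0893] F [ 0.5  0.1 -0.4] tip upslope edge in tray mm [ 10.2 -68.    6.1]
```

It has dropped in: no contact at 6 mm where it was 9 before. Continue pressing.

>>> {"method": "arm_command", "body": {
  "series": [
    {"grip":1,"x":0,"y":0,"z":0.001,"twist":0},
    {"grip":1,"x":0,"y":0,"z":0.001,"twist":0},
    {"grip":1,"x":0,"y":0,"z":0.001,"twist":0},
    {"grip":1,"x":0,"y":0,"z":0,"twist":0}
  ]
}}

```text
time: 25.1
ee_pos: [0.6323, -0.1095, 0.0867]
ee_rot: [0.261, 3.13, -0.0]
ft_force: [0.5, -0.1, 1.9]
width: 0.0007
gripper_force: 0.7
```

>>> {"method": "arm_command", "body": {
  "series": [
    {"grip":1,"x":0,"y":0,"z":0.001,"twist":0},
    {"grip":1,"x":0,"y":0,"z":0.001,"twist":0},
    {"grip":1,"x":0,"y":0,"z":0,"twist":0}
  ]
}}

```text
time: 25.4
ee_pos: [0.6326, -0.1097, 0.085]
ee_rot: [0.261, 3.129, -0.001]
ft_force: [0.9, -0.1, 4.3]
width: 0.0005
gripper_force: 1.5
```

>>> {"method": "arm_command", "body": {
  "series": [
    {"grip":1,"x":0,"y":0,"z":0.001,"twist":0},
    {"grip":1,"x":0,"y":0,"z":0.001,"twist":0},
    {"grip":1,"x":0,"y":0,"z":0,"twist":0}
  ]
}}

```text
time: 25.7
ee_pos: [0.6327, -0.1095, 0.0834]
ee_rot: [0.261, 3.129, -0.0]
ft_force: [0.1, -0.4, 7.1]
width: 0.0004
gripper_force: 3.1
```

```bash
python3 tt.py
```

```text
[ 0.6327 -0.1095  0.0834] F [ 0.1 -0.4  7.1] tip upslope edge in tray mm [  8.5 -68.    0.4]
```

>>> {"method": "arm_command", "body": {
  "series": [
    {"grip":1,"x":0,"y":0,"z":0.001,"twist":0},
    {"grip":1,"x":0,"y":0,"z":0.001,"twist":0},
    {"grip":1,"x":0,"y":0,"z":0.001,"twist":0},
    {"grip":1,"x":0,"y":0,"z":0,"twist":0}
  ]
}}

```text
time: 26.1
ee_pos: [0.6331, -0.1096, 0.0828]
ee_rot: [0.261, 3.129, -0.001]
ft_force: [-5.8, 1.5, 17.5]
width: 0.0004
gripper_force: 9.4
```

```bash
python3 tt.py; python3 - <<'E'
from tray import *
a=press(21,72,3,.012); print(np.round(a,4), np.round(press(20,72,0),4)); s=read_state()["ee_pos"]
plan([(s[0],s[1],.125,PSI),(a[0],a[1],.125,PSI),a],.045)
E
```

```text
[ 0.6331 -0.1096  0.0828] F [-5.8  1.5 17.5] tip upslope edge in tray mm [  8.6 -68.   -0.2]
[0.6661 0.0269 0.103  1.4038] [0.6665 0.0268 0.0879 1.4038]
at [ 0.6331 -0.1096  0.0828] psi 1.4045 w 0.0003717739487768473 F [-5.8  1.5 17.5]
[[0.0, 0.0, -0.0422, 0.0]]
[[-0.0025, 0.035, 0.0, 0.0], [-0.0025, 0.035, 0.0, 0.0], [-0.0025, 0.035, 0.0, 0.0], [-0.0025, 0.035, 0.0, 0.0]]
[[0.0, 0.0, 0.022, 0.0]]
```

Jaw end is home (firm stop at -0.2 mm). Now the tail.

>>> {"method": "arm_command", "body": {
  "series": [
    {"grip":1,"x":0,"y":0,"z":-0.044,"twist":0},
    {"grip":1,"x":-0.0025,"y":0.035,"z":0,"twist":0},
    {"grip":1,"x":-0.0025,"y":0.035,"z":0,"twist":0},
    {"grip":1,"x":-0.0025,"y":0.035,"z":0,"twist":0},
    {"grip":1,"x":-0.0025,"y":0.034,"z":0.005,"twist":0},
    {"grip":1,"x":0,"y":0,"z":0.015,"twist":0},
    {"grip":1,"x":0,"y":0,"z":0,"twist":0},
    {"grip":1,"x":0,"y":0,"z":0,"twist":0}
  ]
}}

```text
time: 26.9
ee_pos: [0.6638, 0.0253, 0.102]
ee_rot: [-0.262, -3.128, 0.0]
ft_force: [-0.1, -0.1, -0.2]
width: 0.0001
gripper_force: 0.0
```

```bash
python3 tt.py
```

```text
[0.6638 0.0253 0.102 ] F [-0.1 -0.1 -0.2] tip upslope edge in tray mm [23.9 70.  13.8]
```

>>> {"method": "arm_command", "body": {
  "series": [
    {"grip":1,"x":-0.003,"y":0,"z":0.004,"twist":0},
    {"grip":1,"x":0,"y":0,"z":0.003,"twist":0},
    {"grip":1,"x":0,"y":0,"z":0.002,"twist":0},
    {"grip":1,"x":0,"y":0,"z":0.002,"twist":0},
    {"grip":1,"x":0,"y":0,"z":0,"twist":0}
  ]
}}

```text
time: 27.4
ee_pos: [0.6681, 0.0251, 0.0928]
ee_rot: [0.262, 3.13, -0.001]
ft_force: [0.3, -0.7, 1.4]
width: 0.0003
gripper_force: 0.6
```

>>> {"method": "arm_command", "body": {
  "series": [
    {"grip":1,"x":0,"y":0,"z":0.001,"twist":0},
    {"grip":1,"x":0,"y":0,"z":0.001,"twist":0},
    {"grip":1,"x":0,"y":0,"z":0.001,"twist":0},
    {"grip":1,"x":0,"y":0,"z":0,"twist":0}
  ]
}}

```text
time: 27.8
ee_pos: [0.6683, 0.0256, 0.0897]
ee_rot: [0.261, 3.13, 0.0]
ft_force: [0.8, -1.2, 2.8]
width: 0.0006
gripper_force: 1.1
```

```bash
python3 tt.py
```

```text
[0.6683 0.0256 0.0897] F [ 0.8 -1.2  2.8] tip upslope edge in tray mm [22.6 71.1  0.8]
```

>>> {"method": "arm_command", "body": {
  "series": [
    {"grip":1,"x":0,"y":0,"z":0.001,"twist":0},
    {"grip":1,"x":0,"y":0,"z":0.001,"twist":0},
    {"grip":1,"x":0,"y":0,"z":0,"twist":0}
  ]
}}

```text
time: 28.1
ee_pos: [0.6688, 0.0255, 0.0891]
ee_rot: [0.261, 3.129, -0.0]
ft_force: [-1.7, 0.4, 8.0]
width: 0.0007
gripper_force: 4.2
```

>>> {"method": "arm_command", "body": {
  "series": [
    {"grip":1,"x":0,"y":0,"z":0.001,"twist":0},
    {"grip":1,"x":0,"y":0,"z":0.001,"twist":0},
    {"grip":1,"x":0,"y":0,"z":0,"twist":0}
  ]
}}

```text
time: 28.4
ee_pos: [0.669, 0.0255, 0.0888]
ee_rot: [0.261, 3.129, -0.001]
ft_force: [-5.4, -0.5, 16.4]
width: 0.0006
gripper_force: 8.2
```

```bash
python3 tt.py; python3 - <<'E'
from tray import *
a=press(-59,80,17,.010); s=read_state()["ee_pos"]; print(np.round(a,4))
plan([(s[0],s[1],.12,PSI),(a[0],a[1],.12,PSI),a],.045)
E
```

```text
[0.669  0.0255 0.0888] F [-5.4 -0.5 16.4] tip upslope edge in tray mm [22.9 71.1 -0.4]
[0.5901 0.0478 0.0799 1.4038]
at [0.669  0.0255 0.0888] psi 1.4045 w 0.0006292671886674449 F [-5.4 -0.5 16.4]
[[0.0, 0.0, -0.0312, 0.0]]
[[0.0408, 0.0045, -0.0, 0.0], [0.0408, 0.0045, -0.0, 0.0]]
[[-0.0, -0.0, 0.0401, 0.0]]
```

Tail home too. Now the gauge's narrow end, on its lower side.

>>> {"method": "arm_command", "body": {
  "series": [
    {"grip":1,"x":0,"y":0,"z":-0.034,"twist":0},
    {"grip":1,"x":0.041,"y":0.0045,"z":0,"twist":0},
    {"grip":1,"x":0.0375,"y":0.0045,"z":0.01,"twist":0},
    {"grip":1,"x":0,"y":0,"z":0.025,"twist":0},
    {"grip":1,"x":0,"y":0,"z":0,"twist":0},
    {"grip":1,"x":0,"y":0,"z":0,"twist":0}
  ]
}}

```text
time: 29.0
ee_pos: [0.5917, 0.0475, 0.0841]
ee_rot: [-0.261, -3.129, -0.0]
ft_force: [0.9, -0.5, 0.2]
width: 0.0002
gripper_force: 0.0
```

```bash
python3 tt.py
```

```text
[0.5917 0.0475 0.0841] F [ 0.9 -0.5  0.2] tip upslope edge in tray mm [-51.5  80.   29.1]
```

>>> {"method": "arm_command", "body": {
  "series": [
    {"grip":1,"x":0,"y":0,"z":0.007,"twist":0},
    {"grip":1,"x":0,"y":0,"z":0.004,"twist":0},
    {"grip":1,"x":0,"y":0,"z":0.002,"twist":0},
    {"grip":1,"x":0,"y":0,"z":0.001,"twist":0},
    {"grip":1,"x":0,"y":0,"z":0.001,"twist":0},
    {"grip":1,"x":0,"y":0,"z":0,"twist":0}
  ]
}}

```text
time: 29.6
ee_pos: [0.5927, 0.0474, 0.0703]
ee_rot: [0.261, 3.129, -0.0]
ft_force: [-0.5, -0.0, 4.0]
width: 0.0006
gripper_force: 1.8
```

>>> {"method": "arm_command", "body": {
  "series": [
    {"grip":1,"x":0,"y":0,"z":0.001,"twist":0},
    {"grip":1,"x":0,"y":0,"z":0.001,"twist":0},
    {"grip":1,"x":0,"y":0,"z":0,"twist":0}
  ]
}}

```text
time: 29.9
ee_pos: [0.5937, 0.0475, 0.0698]
ee_rot: [0.261, 3.127, 0.001]
ft_force: [-0.7, 1.2, 9.9]
width: 0.0005
gripper_force: 5.1
```

```bash
python3 tt.py
```

```text
[0.5937 0.0475 0.0698] F [-0.7  1.2  9.9] tip upslope edge in tray mm [-55.8  80.3  15.4]
```

>>> {"method": "arm_command", "body": {
  "series": [
    {"grip":1,"x":0.001,"y":0,"z":0.001,"twist":0},
    {"grip":1,"x":0,"y":0,"z":0.001,"twist":0},
    {"grip":1,"x":0,"y":0,"z":0,"twist":0}
  ]
}}

```text
time: 30.2
ee_pos: [0.5941, 0.0476, 0.0694]
ee_rot: [0.261, 3.124, 0.001]
ft_force: [-2.4, 0.4, 15.8]
width: 0.0004
gripper_force: 7.8
```

>>> {"method": "arm_command", "body": {
  "series": [
    {"grip":1,"x":0,"y":0,"z":0.001,"twist":0},
    {"grip":1,"x":0,"y":0,"z":0.001,"twist":0},
    {"grip":1,"x":0,"y":0,"z":0,"twist":0}
  ]
}}

```text
time: 30.5
ee_pos: [0.5955, 0.0479, 0.0692]
ee_rot: [0.261, 3.121, 0.002]
ft_force: [-2.8, 3.1, 21.4]
width: 0.0001
gripper_force: 10.9
```

```bash
python3 tt.py
```

```text
[0.5955 0.0479 0.0692] F [-2.8  3.1 21.4] tip upslope edge in tray mm [-54.5  81.   14.1]
```

Same symptom: the gauge's lower edge sits on the foam face, about 3 mm downslope. Push its straight side upslope at the middle.

```bash
python3 - <<'E'
from tray import *
a=press(-78,28,4); s=read_state()["ee_pos"]; print(np.round(a,4))
plan([(s[0],s[1],.1,PSI),(a[0],a[1],.1,PSI),a],.045)
E
```

```text
[ 0.5699 -0.0015  0.0501  1.4038]
at [0.5955 0.0479 0.0692] psi 1.4042 w 0.00010113314747193315 F [-2.8  3.1 21.4]
[[0.0, 0.0, -0.0308, 0.0]]
[[0.0085, -0.0265, -0.0, 0.0], [0.0085, -0.0265, -0.0, 0.0]]
[[0.0, 0.0, 0.0249, 0.0], [0.0, 0.0, 0.025, 0.0]]
```

>>> {"method": "arm_command", "body": {
  "series": [
    {"grip":1,"x":0,"y":0,"z":-0.035,"twist":0},
    {"grip":1,"x":0.008,"y":-0.0265,"z":0,"twist":0},
    {"grip":1,"x":0.008,"y":-0.0265,"z":0,"twist":0},
    {"grip":1,"x":0,"y":0,"z":0.02,"twist":0},
    {"grip":1,"x":0,"y":0,"z":0.02,"twist":0},
    {"grip":1,"x":0,"y":0,"z":0.006,"twist":0},
    {"grip":1,"x":0,"y":0,"z":0,"twist":0},
    {"grip":1,"x":0,"y":0,"z":0,"twist":0}
  ]
}}

```text
time: 31.3
ee_pos: [0.5669, -0.002, 0.053]
ee_rot: [0.261, 3.13, -0.0]
ft_force: [-0.1, -0.8, 0.5]
width: 0.0002
gripper_force: 0.0
```

```bash
python3 tt.py
```

```text
[ 0.5669 -0.002   0.053 ] F [-0.1 -0.8  0.5] tip upslope edge in tray mm [-79.4  27.1   7.9]
```

Height 7.9 mm suits (below the 18 mm face top). Lower slightly and push upslope.

>>> {"method": "arm_command", "body": {
  "series": [
    {"grip":1,"x":-0.003,"y":0,"z":0.002,"twist":0},
    {"grip":1,"x":-0.003,"y":0,"z":-0.0015,"twist":0},
    {"grip":1,"x":0,"y":0,"z":0,"twist":0}
  ]
}}

```text
time: 31.6
ee_pos: [0.5734, -0.0032, 0.0528]
ee_rot: [0.261, 3.129, -0.0]
ft_force: [0.4, -0.2, -0.0]
width: 0.0003
gripper_force: 0.0
```

>>> {"method": "arm_command", "body": {
  "series": [
    {"grip":1,"x":-0.002,"y":0,"z":-0.001,"twist":0},
    {"grip":1,"x":-0.001,"y":0,"z":-0.0005,"twist":0},
    {"grip":1,"x":0,"y":0,"z":0,"twist":0}
  ]
}}

```text
time: 31.9
ee_pos: [0.5751, -0.0034, 0.0534]
ee_rot: [-0.261, -3.13, -0.0]
ft_force: [-0.4, 0.9, 0.7]
width: 0.0004
gripper_force: 0.7
```

```bash
python3 tt.py
```

```text
[ 0.5751 -0.0034  0.0534] F [-0.4  0.9  0.7] tip upslope edge in tray mm [-71.7  27.    4.7]
```

>>> {"method": "arm_command", "body": {
  "series": [
    {"grip":1,"x":-0.001,"y":0,"z":-0.0005,"twist":0},
    {"grip":1,"x":-0.001,"y":0,"z":-0.0005,"twist":0},
    {"grip":1,"x":-0.001,"y":0,"z":-0.0005,"twist":0},
    {"grip":1,"x":0,"y":0,"z":0,"twist":0}
  ]
}}

```text
time: 32.3
ee_pos: [0.5775, -0.0039, 0.0545]
ee_rot: [-0.261, -3.129, -0.0]
ft_force: [-4.2, 1.0, -0.7]
width: 0.0004
gripper_force: 2.0
```

>>> {"method": "arm_command", "body": {
  "series": [
    {"grip":1,"x":-0.001,"y":0,"z":-0.0005,"twist":0},
    {"grip":1,"x":-0.001,"y":0,"z":-0.0005,"twist":0},
    {"grip":1,"x":0,"y":0,"z":0,"twist":0}
  ]
}}

```text
time: 32.6
ee_pos: [0.5781, -0.0039, 0.055]
ee_rot: [-0.261, -3.125, -0.001]
ft_force: [-7.1, 1.1, 1.1]
width: 0.0005
gripper_force: 3.8
```

```bash
python3 tt.py
```

```text
[ 0.5781 -0.0039  0.055 ] F [-7.1  1.1  1.1] tip upslope edge in tray mm [-68.2  27.    4.8]
```

>>> {"method": "arm_command", "body": {
  "series": [
    {"grip":1,"x":-0.001,"y":0,"z":-0.0005,"twist":0},
    {"grip":1,"x":-0.001,"y":0,"z":-0.0005,"twist":0},
    {"grip":1,"x":0,"y":0,"z":0,"twist":0}
  ]
}}

```text
time: 32.9
ee_pos: [0.5786, -0.004, 0.0553]
ee_rot: [-0.26, -3.121, -0.001]
ft_force: [-11.2, 2.0, 1.3]
width: 0.0005
gripper_force: 5.5
```

>>> {"method": "arm_command", "body": {
  "series": [
    {"grip":1,"x":-0.001,"y":0,"z":-0.0005,"twist":0},
    {"grip":1,"x":-0.001,"y":0,"z":-0.0005,"twist":0},
    {"grip":1,"x":0,"y":0,"z":0,"twist":0}
  ]
}}

```text
time: 33.2
ee_pos: [0.5788, -0.0039, 0.0555]
ee_rot: [-0.26, -3.117, -0.002]
ft_force: [-14.3, 2.5, 2.8]
width: 0.0006
gripper_force: 7.4
```

```bash
python3 tt.py; python3 - <<'E'
from gpose import *
c=cap("side"); gpose(c,tray(.6424,-.0448)); 
E
```

```text
[ 0.5788 -0.0039  0.0555] F [-14.3   2.5   2.8] tip upslope edge in tray mm [-67.3  27.1   5. ]
gauge tray xy,yaw [-36.    50.     0.15] cost 1329.8 n 271 top slopes [-0.204 -0.029] top z narrow/wide [10.6, 13.9] up/dn [5.7, 13.9]
```

>>> {"method": "arm_command", "body": {
  "series": [
    {"grip":1,"x":-0.001,"y":0,"z":-0.0005,"twist":0},
    {"grip":1,"x":-0.001,"y":0,"z":0,"twist":0},
    {"grip":1,"x":0,"y":0,"z":0,"twist":0}
  ]
}}

```text
time: 33.55
ee_pos: [0.5789, -0.004, 0.0551]
ee_rot: [-0.259, -3.112, -0.002]
ft_force: [-17.9, 2.4, 2.9]
width: 0.0005
gripper_force: 9.4
```

>>> {"method": "arm_command", "body": {
  "series": [
    {"grip":1,"x":-0.001,"y":0,"z":0,"twist":0},
    {"grip":1,"x":-0.001,"y":0,"z":0,"twist":0},
    {"grip":1,"x":0,"y":0,"z":0,"twist":0}
  ]
}}

```text
time: 33.85
ee_pos: [0.5789, -0.0041, 0.0541]
ee_rot: [-0.258, -3.107, -0.002]
ft_force: [-22.6, 1.7, 2.8]
width: 0.0002
gripper_force: 11.4
```

```bash
python3 tt.py
```

```text
[ 0.5789 -0.0041  0.0541] F [-22.6   1.7   2.8] tip upslope edge in tray mm [-67.9  27.    3.7]
```

Hard stop upslope. Now press down on the lower side, near the middle.

```bash
python3 - <<'E'
from tray import *
a=press(-60,27,15,.008); print(np.round(a,4))
E
```

```text
[ 0.5812 -0.0045  0.0757  1.4038]
```

>>> {"method": "arm_command", "body": {
  "series": [
    {"grip":1,"x":0.014,"y":0,"z":-0.002,"twist":0},
    {"grip":1,"x":0,"y":0,"z":-0.035,"twist":0},
    {"grip":1,"x":-0.012,"y":0,"z":0,"twist":0},
    {"grip":1,"x":0,"y":0,"z":0,"twist":0},
    {"grip":1,"x":0,"y":0,"z":0,"twist":0}
  ]
}}

```text
time: 34.35
ee_pos: [0.5864, -0.0055, 0.0954]
ee_rot: [0.261, 3.13, -0.0]
ft_force: [-0.5, 0.3, 0.1]
width: 0.0003
gripper_force: 0.0
```

```bash
python3 tt.py
```

```text
[ 0.5864 -0.0055  0.0954] F [-0.5  0.3  0.1] tip upslope edge in tray mm [-43.5  26.8  37.9]
```

>>> {"method": "arm_command", "body": {
  "series": [
    {"grip":1,"x":0.005,"y":0,"z":0.014,"twist":0},
    {"grip":1,"x":0,"y":0,"z":0.005,"twist":0},
    {"grip":1,"x":0,"y":0,"z":0.003,"twist":0},
    {"grip":1,"x":0,"y":0,"z":0.001,"twist":0},
    {"grip":1,"x":0,"y":0,"z":0,"twist":0}
  ]
}}

```text
time: 34.85
ee_pos: [0.5811, -0.0045, 0.0722]
ee_rot: [-0.261, -3.13, -0.0]
ft_force: [0.3, 0.1, 0.8]
width: 0.0006
gripper_force: 0.0
```

>>> {"method": "arm_command", "body": {
  "series": [
    {"grip":1,"x":0,"y":0,"z":0.001,"twist":0},
    {"grip":1,"x":0,"y":0,"z":0.001,"twist":0},
    {"grip":1,"x":0,"y":0,"z":0.001,"twist":0},
    {"grip":1,"x":0,"y":0,"z":0,"twist":0}
  ]
}}

```text
time: 35.25
ee_pos: [0.5812, -0.0045, 0.0694]
ee_rot: [-0.261, -3.131, 0.0]
ft_force: [-0.9, 0.1, -0.2]
width: 0.0005
gripper_force: 0.0
```

```bash
python3 tt.py
```

```text
[ 0.5812 -0.0045  0.0694] F [-0.9  0.1 -0.2] tip upslope edge in tray mm [-59.3  26.9  16.6]
```

>>> {"method": "arm_command", "body": {
  "series": [
    {"grip":1,"x":0,"y":0,"z":0.001,"twist":0},
    {"grip":1,"x":0,"y":0,"z":0.001,"twist":0},
    {"grip":1,"x":0,"y":0,"z":0.001,"twist":0},
    {"grip":1,"x":0,"y":0,"z":0,"twist":0}
  ]
}}

```text
time: 35.65
ee_pos: [0.5815, -0.0046, 0.0668]
ee_rot: [0.261, 3.13, -0.0]
ft_force: [-1.0, 0.3, 2.1]
width: 0.0008
gripper_force: 1.2
```

>>> {"method": "arm_command", "body": {
  "series": [
    {"grip":1,"x":0,"y":0,"z":0.001,"twist":0},
    {"grip":1,"x":0,"y":0,"z":0.001,"twist":0},
    {"grip":1,"x":0,"y":0,"z":0,"twist":0}
  ]
}}

```text
time: 35.95
ee_pos: [0.5816, -0.0047, 0.0652]
ee_rot: [0.261, 3.13, -0.001]
ft_force: [-2.3, -0.9, 5.5]
width: 0.0007
gripper_force: 3.2
```

```bash
python3 tt.py
```

```text
[ 0.5816 -0.0047  0.0652] F [-2.3 -0.9  5.5] tip upslope edge in tray mm [-60.7  26.8  12.6]
```

It's going in (12.6 mm at 5.5 N; home is 10). Continue.

>>> {"method": "arm_command", "body": {
  "series": [
    {"grip":1,"x":0,"y":0,"z":0.001,"twist":0},
    {"grip":1,"x":0,"y":0,"z":0.001,"twist":0},
    {"grip":1,"x":0,"y":0,"z":0.001,"twist":0},
    {"grip":1,"x":0,"y":0,"z":0,"twist":0}
  ]
}}

```text
time: 36.35
ee_pos: [0.5818, -0.0046, 0.0625]
ee_rot: [0.261, 3.13, -0.0]
ft_force: [-3.8, 0.1, 7.8]
width: 0.0005
gripper_force: 3.8
```

>>> {"method": "arm_command", "body": {
  "series": [
    {"grip":1,"x":0,"y":0,"z":0.001,"twist":0},
    {"grip":1,"x":0,"y":0,"z":0.001,"twist":0},
    {"grip":1,"x":0,"y":0,"z":0,"twist":0}
  ]
}}

```text
time: 36.65
ee_pos: [0.582, -0.0046, 0.0621]
ee_rot: [0.261, 3.13, -0.0]
ft_force: [-7.5, 0.2, 16.4]
width: 0.0004
gripper_force: 9.0
```

```bash
python3 tt.py
```

```text
[ 0.582  -0.0046  0.0621] F [-7.5  0.2 16.4] tip upslope edge in tray mm [-61.6  26.9   9.6]
```

Home in the middle. Confirm the two ends with short presses.

>>> {"method": "arm_command", "body": {
  "series": [
    {"grip":1,"x":0,"y":0,"z":-0.015,"twist":0},
    {"grip":1,"x":0,"y":0.027,"z":0,"twist":0},
    {"grip":1,"x":0,"y":0.027,"z":0,"twist":0},
    {"grip":1,"x":0,"y":0,"z":0.007,"twist":0},
    {"grip":1,"x":0,"y":0,"z":0.005,"twist":0},
    {"grip":1,"x":0,"y":0,"z":0.002,"twist":0},
    {"grip":1,"x":0,"y":0,"z":0.001,"twist":0},
    {"grip":1,"x":0,"y":0,"z":0,"twist":0}
  ]
}}

```text
time: 37.45
ee_pos: [0.5906, 0.049, 0.0618]
ee_rot: [-0.263, -3.13, -0.004]
ft_force: [-7.1, 4.6, 16.8]
width: 0.0004
gripper_force: 8.9
```

```bash
python3 tt.py
```

```text
[0.5906 0.049  0.0618] F [-7.1  4.6 16.8] tip upslope edge in tray mm [-62.2  81.3   9.5]
```

>>> {"method": "arm_command", "body": {
  "series": [
    {"grip":1,"x":0,"y":0,"z":-0.015,"twist":0},
    {"grip":1,"x":-0.005,"y":-0.045,"z":-0.005,"twist":0},
    {"grip":1,"x":-0.005,"y":-0.045,"z":0,"twist":0},
    {"grip":1,"x":0,"y":0,"z":0.007,"twist":0},
    {"grip":1,"x":0,"y":0,"z":0,"twist":0},
    {"grip":1,"x":0,"y":0,"z":0.003,"twist":0},
    {"grip":1,"x":0,"y":0,"z":0.002,"twist":0},
    {"grip":1,"x":0,"y":0,"z":0,"twist":0}
  ]
}}

```text
time: 38.25
ee_pos: [0.5853, -0.041, 0.0676]
ee_rot: [-0.259, -3.131, 0.001]
ft_force: [-0.2, -1.6, 2.1]
width: 0.0005
gripper_force: 0.9
```

```bash
python3 tt.py
```

```text
[ 0.5853 -0.041   0.0676] F [-0.2 -1.6  2.1] tip upslope edge in tray mm [-50.9  -8.4  10.7]
```

>>> {"method": "arm_command", "body": {
  "series": [
    {"grip":1,"x":0,"y":0,"z":0.001,"twist":0},
    {"grip":1,"x":0,"y":0,"z":0.001,"twist":0},
    {"grip":1,"x":0,"y":0,"z":0.001,"twist":0},
    {"grip":1,"x":0,"y":0,"z":0,"twist":0}
  ]
}}

```text
time: 38.65
ee_pos: [0.5857, -0.0412, 0.0668]
ee_rot: [0.26, 3.131, -0.0]
ft_force: [-6.1, 0.5, 14.5]
width: 0.0005
gripper_force: 7.7
```

```bash
python3 tt.py
```

```text
[ 0.5857 -0.0412  0.0668] F [-6.1  0.5 14.5] tip upslope edge in tray mm [-50.8  -8.5   9.7]
```

>>> {"method": "arm_command", "body": {
  "series": [
    {"grip":1,"x":0,"y":0,"z":-0.04,"twist":0},
    {"grip":1,"x":0.01,"y":0,"z":-0.045,"twist":0},
    {"grip":1,"x":0.03,"y":-0.035,"z":-0.01,"twist":0},
    {"grip":1,"x":0.03,"y":-0.035,"z":0,"twist":0},
    {"grip":1,"x":0.03,"y":-0.035,"z":0,"twist":0},
    {"grip":1,"x":0.03,"y":-0.035,"z":0,"twist":0},
    {"grip":1,"x":0.02,"y":-0.04,"z":0,"twist":0},
    {"grip":1,"x":0.01,"y":-0.04,"z":0,"twist":0}
  ]
}}

```text
time: 39.45
ee_pos: [0.3893, -0.2323, 0.1592]
ee_rot: [0.26, 3.13, 0.0]
ft_force: [1.2, 0.2, 0.9]
width: 0.0005
gripper_force: 0.0
```

```bash
python3 cpose.py; python3 - <<'E'
from off import *
c=pickle.load(open("top_c.pkl","rb")); off(c,-.008,0,0)
o,g=crop(c,(.655,-.045),.125,.08); g=np.clip(g,0,255).astype(np.uint8); k=min(800/g.shape[1],600/g.shape[0]); save("c4",cv2.resize(g,None,fx=k,fy=k))
E
```

```text
top cal xy [22.1  2.1] yaw 0.0 z0 -7.7 dz/dx,dz/dy [-0.005  0.005] ends z [-7.2 -8.1] -435
gauge tray xy,yaw [-4.6340e+01  3.5087e+01  1.0000e-03] cost 37.5 n 454 top slopes [0.01  0.003] top z narrow/wide [10.3, 10.0] up/dn [10.4, 10.0]
side cal xy [21.1  2.2] yaw -0.028 z0 -8.6 dz/dx,dz/dy [-0.007  0.003] ends z [-8.  -9.2] -455
[ 0.38950293 -0.23490031  0.15970082]
cal in tray (top cam) mm [20.95  0.64] yaw 0.0023 2712.0
(0.001, 0, 0) 2941.5 (-0.001, 0, 0) 3081.5 (0, 0.001, 0) 3266.0 (0, -0.001, 0) 3077.5
```

View pics/c4.png

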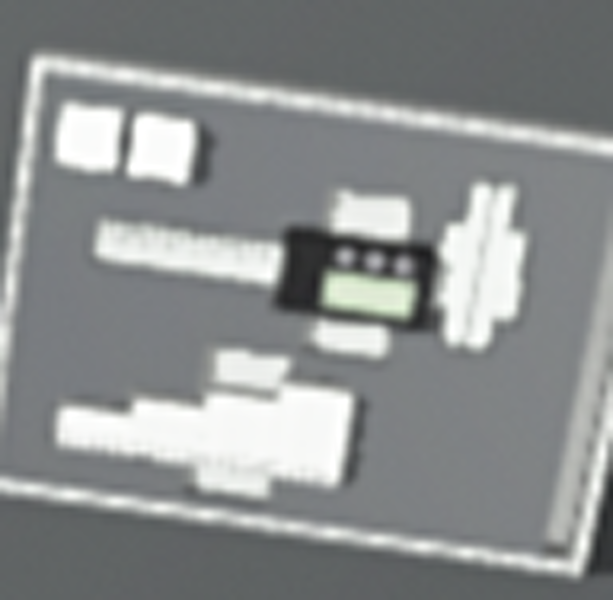

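Picture: caliper ((100–525), 260) and gauge ((55–355), 430) lie flat and in line in their cutouts. Depth puts the caliper's ends at -7.2/-8.1 mm and the gauge top at 10 mm everywhere, which is fully home. Handing in.

```bash
python3 -c "
from bench import job; print(job.finish_job())"
```

```text
the job is handed in; nothing more can be done
None
```

I handed the job in at about 39 s of the 64 s: the caliper and step gauge are pressed home, display and scale up, and let go; depth shows the caliper's ends about 7–8 mm down and the gauge about 10 mm proud throughout (home values 8 and 10), but finishing returned no verdict and I didn't re-measure the tyres, bottle or hex driver.

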